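# Set out marble slips in the fence jig of a mosaic studio

## Robot

A 6-joint arm with a two-finger parallel gripper is mounted at the origin on the work surface. World frame = base frame: x ahead of the robot, y to its left, z up, the work surface at z = 0. Lengths are in m, angles in rad, forces in N, time in s.
With the tool pointing down it reaches from about 0.375 to 0.9 m from the base axis. Payload 3.1 kg.
Tool frame: the origin (TCP) lies midway between the tips of the shut fingers; the grasp point (between the pads) lies 19 mm behind it (manip.hold_point_z is the distance from the TCP to the grasp point, in m); x points along the fingers, y is the direction in which the jaws open and shut, and the axes are right-handed (so a half turn about x gives the same grasp; the last joint's range is limited). The gripper opens to 85 mm and grips with 20 to 120 N. Pads are 22 mm wide; open, the fingers measure 114 mm over their backs; the gripper's body (76 mm by 85 mm) begins 54 mm behind the grasp point. The pads swing forward as they close: fully open they stand 13 mm farther back than shut.
Start: joints at [-1.375, 0.527, 1.433, -0, 1.181, -0.178], TCP at [0.229, -0.582, 0.193] pointing down, gripper open.
Joint ranges: [-3.08, 3.08], [-0.75, 2.2], [0.22, 2.44], [-1.43, 4.57], [0, 2.65], [-2.85, 2.85]. Speed limits (rad/s): [2.79, 2.79, 3.14, 3.14, 3.14, 3.14].

## Interface

Orientations are given as a unit quaternion [x, y, z, w].
In Python, from station import manip, snapshot gives the robot as it stands.
- The arm moves only by the tool play_rows, never from a script. Its argument "series" is a list of rows, each a list of 4 numbers: the shift along the tool's x, y, z in m, then the turn about the tool's x in degrees. In form: [[tx, ty, tz, spin], ...]. A call has 1 to 20 rows; each row is the pose to reach, as a shift and turn from the pose measured when the call began, along the tool's axes at that moment; what a row does not reach only later rows make up. A row lasts 1/10 s, in which the tool goes at most 50 mm and 8.59 degrees, less where a joint would pass 70% of its speed; a pose out of reach is approached as far as the arm can. A call with a gripper value outside its range is refused whole. "claw" is the opening in per cent of the stroke, from 0 (shut) to 100 (fully open), set as the call begins (left out, the last holds). The fingers move at their own pace and stop on an object; "force" is the grip in N (left out, the last holds). Time passes only in rows, so rows that repeat a pose let the fingers close. It gives the time, the measured TCP pose, the force and the opening at its end, in the units of the state.
- manip.sense(): the state, without advancing time (a new reading comes with each control period).
- snapshot(name): name is "scene" or "top" or "wrist"; returns a dict with "image" (384x512x3 uint8, blue, green, red), "depth" (384x512 float32, m along the optical axis (not along the pixel's ray), 0 where there is no reading), "fov_y" (degrees; the focal length in pixels is half the picture's height over the tangent of half this angle, whatever the lens; pixels are square), "cx", "cy" (the principal point, pixels), "R" (3x3) and "t" (3): a world point X has camera coordinates R X + t. Camera axes: x right, y down, z forward; pixel columns grow to the right and rows downward; lengths in m; the calibration is good to about 2 mm. A picture is of the moment at which its call begins.
- manip.sign_off(): hands the job in, once; it reports no verdict.
The state is a dict: "t": time; "q": joint angles; "qd": joint speeds; "tau": joint torques, N m; "tcp_pos": TCP position; "tool_rot": TCP orientation; "force": force on the tool from outside, world axes, zero at the start; "ft_torque": the same for the moment, N m; "finger_gap": opening from 0.0 (shut) to 1.0 (fully open).
Only numpy, scipy, OpenCV 4.12 (cv2) and the standard library are available. Lean on these libraries where they do the work, as an engineer would, in place of code of your own. Each camera call takes 0.05 s, during which the arm holds its last target.

## Task

Set out the mosaic border: first lift the wooden beating block off the plywood panel and lay it flat along the top of its narrow raised rest, centred and released; then push the panel home into the fence corner, square and flush against both aluminium rails. Then take all the marble slips from the table and lay them flat on the panel in one tight row that starts in the corner: the first with its long side flush against the left rail, the others side by side touching it, all square and with their ends flush against the far rail. Leave the tubs, the jar, the bowl, the tools and the terracotta tile where they are, and finish with the panel and the whole row still home.

Things in the scene. Friction and masses are not known exactly. Their poses are not given: they have to be found in the camera images.
- panel: loose plywood panel, 130 (its x) x 180 (its y) x 15 mm, about 0.28 kg, lying flat and skewed on the grey bed of the fence jig, away from both rails, slides under a few N (up to about 20 N when loaded with slips); x roughly along the jig's x at the start. Origin at the centre of its underside.
- beater: wooden beating block, a plain bar 140 (its x) x 44 (its y) x 28 mm, 0.13 kg; starts lying flat on top of the panel. Origin at the centre of its underside.
- corner (a point): inner corner of the fence jig at the bed's top, 12 mm above the table. Fixed jig: grey bed 260 x 300 mm, two aluminium rails 20 mm thick, 28 mm high above the bed. From here the far rail's inner face runs 280 mm along -y, the left rail's 220 mm along -x; the bed lies to -x, -y. +x points roughly away from the robot, +y to its left, z up.
- rest_top (a point): centre of the top of the narrow rest for the beating block: a fixed wooden ledge 120 mm long (x), 24 mm wide (y), its top 40 mm above the table, on a dark steel foot 140 x 50 x 8 mm, at the left of the jig.
- slip1: one of up to four identical flat marble slips, 110 (its x) x 36 (its y) x 20 mm, about 0.21 kg, lying flat on the table at the robot's right at the start; some may be absent. Origin at the centre of its underside.
- slip2: one of up to four identical flat marble slips, 110 (its x) x 36 (its y) x 20 mm, about 0.21 kg, lying flat on the table at the robot's right at the start; some may be absent. Origin at the centre of its underside.
- slip3: one of up to four identical flat marble slips, 110 (its x) x 36 (its y) x 20 mm, about 0.21 kg, lying flat on the table at the robot's right at the start; some may be absent. Origin at the centre of its underside.
- slip4: one of up to four identical flat marble slips, 110 (its x) x 36 (its y) x 20 mm, about 0.21 kg, lying flat on the table at the robot's right at the start; some may be absent. Origin at the centre of its underside.
- tub_small: bystander: tub of tesserae 90 x 70 x 45 mm standing among the slips; origin under its centre
- tub_far: bystander: tub of tesserae 90 x 130 x 55 mm beyond the slips; origin under its centre
- tub_left: bystander: tub of tesserae 150 x 110 x 55 mm beyond the jig on the left; origin under its centre
- jar: bystander: jar 70 mm across, 100 mm high, beyond the slips; origin under its centre
- spatula: bystander: spatula lying beyond the jig; origin at its underside
- hammer: bystander: hammer lying at the near left; origin at its underside
- tile: bystander: square terracotta tile 65 x 65 x 12 mm lying beyond the slips; origin under its centre
- bowl: bystander: terracotta bowl 110 mm across, 45 mm high, at the near right; origin under its centre
Mind the look-alikes: they are no part of the job. Leave any blue or green look-alike of the slip4 alone.

How it is judged:
On the way, in this order (a step that is already met when the one before it is completed fails the run):
1. the beating block lies along its rest, released (x of beater in the frame of rest_top between -0.03 and 0.03 m and y of beater in the frame of rest_top between -0.012 and 0.012 m and z of beater in the frame of rest_top between -0.004 and 0.006 m and angle between the x axis of beater and the x axis of rest_top, either way round below 0.17 rad and angle between beater's own z axis and vertical below 0.08 rad and linear speed of beater below 0.01 m/s and contact force between the fingers and beater below 0.1 N), for 0.3 s.
2. the panel is home in the fence corner, square and flush against both rails (x of panel in the frame of corner between -0.0685 and -0.063 m and y of panel in the frame of corner between -0.0935 and -0.088 m and z of panel in the frame of corner between -0.003 and 0.004 m and angle between the x axis of panel and the x axis of corner, either way round below 0.03 rad and angle between panel's own z axis and vertical below 0.03 rad and linear speed of panel below 0.01 m/s), for 0.2 s.
At the end, for the whole second after the job is handed in: Block flat on its rest (30 mm along, 12 mm across, 0.17 rad). Panel within 3 mm of both rails, 0.03 rad. Every slip flat on it, end within 4 mm of the far rail, 0.05 rad; the row starts within 3.5 mm of the left rail, no place empty, gaps under 1.8 mm on average. All at rest (all of step 2 and x of beater in the frame of rest_top between -0.03 and 0.03 m and y of beater in the frame of rest_top between -0.012 and 0.012 m and z of beater in the frame of rest_top between -0.004 and 0.006 m and angle between the x axis of beater and the x axis of rest_top, either way round below 0.17 rad and angle between beater's own z axis and vertical below 0.08 rad and linear speed of each of beater, slip1, slip2, slip3, slip4 below 0.01 m/s and x of slip1 in the frame of corner between -0.059 and -0.0525 m and z of slip1 in the frame of corner between 0.012 and 0.018 m and angle between the x axis of each of slip1, slip2, slip3, slip4 and the x axis of corner, either way round below 0.05 rad and angle between each of slip1, slip2, slip3, slip4's own z axis and vertical below 0.04 rad and (y of slip1 in the frame of corner between -0.0215 and -0.016 m or y of slip1 in the frame of corner between -0.0593 and -0.0517 m or y of slip1 in the frame of corner between -0.0971 and -0.0874 m or y of slip1 in the frame of corner between -0.1349 and -0.1231 m) and x of slip2 in the frame of corner between -0.059 and -0.0525 m and z of slip2 in the frame of corner between 0.012 and 0.018 m and (y of slip2 in the frame of corner between -0.0215 and -0.016 m or y of slip2 in the frame of corner between -0.0593 and -0.0517 m or y of slip2 in the frame of corner between -0.0971 and -0.0874 m or y of slip2 in the frame of corner between -0.1349 and -0.1231 m) and x of slip3 in the frame of corner between -0.059 and -0.0525 m and z of slip3 in the frame of corner between 0.012 and 0.018 m and (y of slip3 in the frame of corner between -0.0215 and -0.016 m or y of slip3 in the frame of corner between -0.0593 and -0.0517 m or y of slip3 in the frame of corner between -0.0971 and -0.0874 m or y of slip3 in the frame of corner between -0.1349 and -0.1231 m) and x of slip4 in the frame of corner between -0.059 and -0.0525 m and z of slip4 in the frame of corner between 0.012 and 0.018 m and (y of slip4 in the frame of corner between -0.0215 and -0.016 m or y of slip4 in the frame of corner between -0.0593 and -0.0517 m or y of slip4 in the frame of corner between -0.0971 and -0.0874 m or y of slip4 in the frame of corner between -0.1349 and -0.1231 m) and (y of slip1 in the frame of corner between -0.0215 and -0.016 m or y of slip2 in the frame of corner between -0.0215 and -0.016 m or y of slip3 in the frame of corner between -0.0215 and -0.016 m or y of slip4 in the frame of corner between -0.0215 and -0.016 m) and (y of slip1 in the frame of corner between -0.0593 and -0.0517 m or y of slip2 in the frame of corner between -0.0593 and -0.0517 m or y of slip3 in the frame of corner between -0.0593 and -0.0517 m or y of slip4 in the frame of corner between -0.0593 and -0.0517 m) and ((not (y of slip1 in the frame of corner between -0.1349 and -0.1231 m) and not (y of slip2 in the frame of corner between -0.1349 and -0.1231 m) and not (y of slip3 in the frame of corner between -0.1349 and -0.1231 m) and not (y of slip4 in the frame of corner between -0.1349 and -0.1231 m)) or (y of slip1 in the frame of corner between -0.0971 and -0.0874 m or y of slip2 in the frame of corner between -0.0971 and -0.0874 m or y of slip3 in the frame of corner between -0.0971 and -0.0874 m or y of slip4 in the frame of corner between -0.0971 and -0.0874 m))); the robot touches nothing.
It fails at once if a bystander is moved more than 50 mm (distance of any of tub_small, tub_far, tub_left, jar, spatula, hammer, tile, bowl from where it was at the start of the episode above 0.05 m).
Of slip1, slip2, slip3, slip4 only 2 to 4 are there at a start; the rules pass over those that are not, and their reading is None.
At some moment in a run one of slip1, slip2, slip3, slip4 may be knocked a few centimetres aside while the robot is not near it.
It also fails if it takes over 210 s, if anything falls off the work surface, if the arm or the gripper's body presses on something with over 40 N, if the wrist force passes 120 N, or if a joint passes its speed limit or range.

## Working session

There is one attempt and no reset: what is moved stays moved. The work goes in short steps, Python scripts to look and compute and a tool call to move; the robot and the scene stay as the last step left them, time stands still between calls to the robot, and variables do not carry over. Pictures are saved under pics/ and viewed, and the job is handed in when it is done.

Besides the shell and the picture viewer there is one more tool, called after ">>>" as a command line: name --pt "numbers of a row" for each row, then --argument value for the rest. play_rows: Moves the arm, as the interface text tells. Its arguments: {"type":"object","properties":{"series":{"type":"array","items":{"type":"array","items":{"type":"number"}}},"claw":{"type":"number"},"force":{"type":"number"}},"required":["series"]}

```bash
ls; mkdir -p pics
cat > h.py <<'E'
import numpy as np, cv2
from station import manip, snapshot
def K(s):
    h=s["image"].shape[0]; f=h/2/np.tan(np.radians(s["fov_y"])/2); return f
def cloud(s):
    f=K(s); d=s["depth"]; v,u=np.mgrid[0:d.shape[0],0:d.shape[1]]
    P=np.stack([(u-s["cx"])/f*d,(v-s["cy"])/f*d,d],-1)
    W=(P-np.array(s["t"]))@np.array(s["R"])
    W[d==0]=np.nan
    return W
def proj(s,X):
    p=np.array(s["R"])@np.array(X)+np.array(s["t"]); f=K(s); return p[0]/p[2]*f+s["cx"],p[1]/p[2]*f+s["cy"]
E
python3 - <<'E'
from h import *
for n in ["scene","top","wrist"]:
    s=snapshot(n); cv2.imwrite(f"pics/{n}0.png",s["image"]); np.savez(f"pics/{n}0.npz",**s)
    print(n,s["fov_y"],s["cx"],s["cy"],-np.array(s["R"]).T@np.array(s["t"]),np.array(s["R"])[2])
print(manip.sense(),manip.hold_point_z)
E
```

```text
pics
scene 42.37656847797277 258.4739780136121 189.2572899563184 [1.32101566 0.5178619  1.14790873] [-0.55923007 -0.36681971 -0.74344134]
top 44.203700977690765 263.21751806167117 186.39469371169898 [ 0.11136231 -0.02424466  1.80732817] [ 0.21755626  0.0188088  -0.97586654]
wrist 59.237693834064146 256.4732206847418 193.72710307863846 [ 0.29232522 -0.55503767  0.37460706] [-0.25323288 -0.09678893 -0.9625513 ]
{'t': 0.15, 'q': array([-1.37449029e+00,  5.28279370e-01,  1.43360189e+00, -3.81679465e-06,
        1.18139331e+00, -1.78503584e-01]), 'qd': array([ 0.00047807, -0.00214921, -0.00439809, -0.00012136, -0.00059659,
       -0.00067872]), 'tau': array([ 5.67353891e-04, -4.42744195e+01, -1.78276348e+01, -1.41000596e-04,
        5.56759362e-03, -1.03604651e-05]), 'tcp_pos': array([ 0.22871341, -0.58099581,  0.19174397]), 'tool_rot': array([-0.6947192 , -0.13233597,  0.69473229, -0.13114675]), 'force': array([-0.34250392,  0.61321163, -0.24415206]), 'ft_torque': array([-0.01177499, -0.00896914, -0.03261256]), 'finger_gap': 1.0002905668668889} 0.0187
```

View pics/scene0.png

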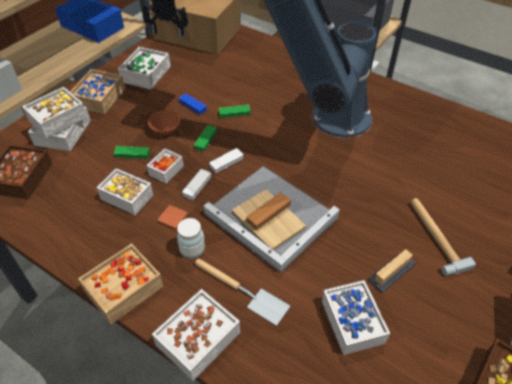

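View pics/top0.png

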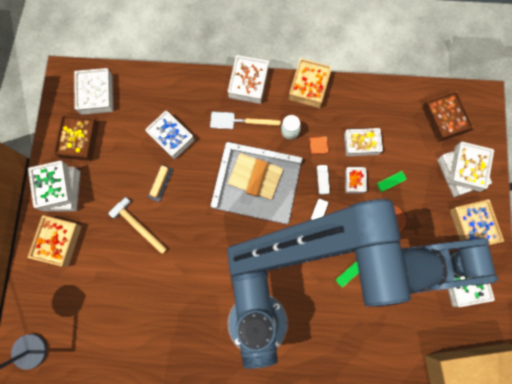

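View pics/wrist0.png

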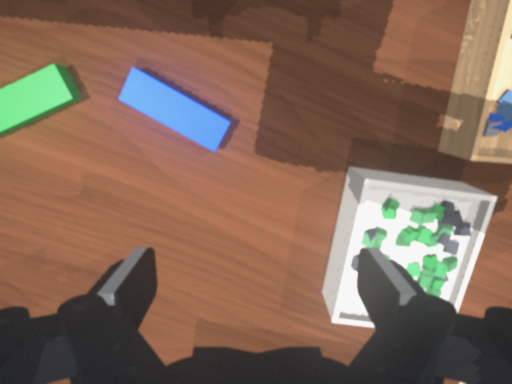

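The scene view shows the jig at about (270,220), with the panel and beater inside it, and the corner near (283,262). The rest is at (393,268). There are two white slips, at (228,160) and (197,184). The look-alikes are green at (235,110), (205,137) and (131,152), and blue at (192,103). The white tub at (165,163) is the small tub.

```bash
cat >> h.py <<'E'
def load(n):
    return dict(np.load(n))
def comps(s,zlo,zhi,region,mask=None,mn=20):
    """connected comps of pixels with z in range within region (x0,x1,y0,y1)"""
    W=cloud(s); z=W[...,2]
    m=(z>zlo)&(z<zhi)&(W[...,0]>region[0])&(W[...,0]<region[1])&(W[...,1]>region[2])&(W[...,1]<region[3])
    if mask is not None: m&=mask
    n,l,st,c=cv2.connectedComponentsWithStats(m.astype(np.uint8),connectivity=4)
    for i in range(1,n):
        if st[i,4]<mn: continue
        P=W[l==i]; r=cv2.minAreaRect((P[:,:2]*1000).astype(np.float32))
        print("n",st[i,4],"pix",c[i].round(),"mean",P.mean(0).round(4),"z",np.median(P[:,2]).round(4),"rect",np.round(r[0],1),np.round(r[1],1),round(r[2],1), "col",s["image"][l==i].mean(0).round())
E
python3 - <<'E'
from h import *
for n in ["scene","top"]:
    s=load(f"pics/{n}0.npz"); im=s["image"].astype(int); white=(im.min(2)>140)
    print(n,"slips"); comps(s,0.008,0.03,(0.2,0.9,-0.6,0.1),white)
    print("beater"); comps(s,0.045,0.075,(0.35,0.75,-0.15,0.25))
    print("panel"); comps(s,0.022,0.034,(0.35,0.75,-0.15,0.25))
    print("rails"); comps(s,0.034,0.045,(0.35,0.8,-0.2,0.25))
    print("rest"); comps(s,0.033,0.05,(0.4,0.75,0.25,0.5))
    print("tubs"); comps(s,0.033,0.07,(0.3,0.9,-0.6,-0.1))
E
```

```text
scene slips
n 303 pix [226. 159.] mean [ 0.4211 -0.2002  0.0176] z 0.0177 rect [ 420.3 -202.4] [ 44.2 111.9] 66.9 col [216. 219. 221.]
n 267 pix [257. 178.] mean [ 0.4284 -0.0718  0.011 ] z 0.0108 rect [437.5 -77.4] [ 55.1 130.4] 68.6 col [153. 151. 151.]
n 337 pix [196. 183.] mean [ 0.5572 -0.2136  0.0177] z 0.0179 rect [ 555.2 -214.8] [111.7  39.8] 7.2 col [202. 206. 207.]
n 39 pix [138. 205.] mean [ 0.728  -0.2981  0.0194] z 0.0194 rect [ 727.1 -297.8] [38.3  6.8] 6.6 col [151. 156. 159.]
n 38 pix [288. 215.] mean [0.5116 0.0919 0.0257] z 0.0258 rect [514.   90.2] [33.3 17.5] 1.2 col [144. 194. 225.]
n 31 pix [279. 224.] mean [0.5539 0.0854 0.0251] z 0.0253 rect [554.3  86.4] [25.1 11.5] 65.7 col [143. 195. 226.]
n 115 pix [268. 234.] mean [0.6016 0.08   0.0253] z 0.0256 rect [600.4  80.4] [47.5 32. ] 71.2 col [145. 197. 228.]
beater
n 619 pix [268. 209.] mean [0.5439 0.0435 0.0529] z 0.0531 rect [541.3  42.8] [ 49.2 142.6] 74.9 col [ 68. 110. 163.]
n 41 pix [201. 238.] mean [ 0.7387 -0.0472  0.062 ] z 0.0626 rect [736.7 -48.5] [27.4  7. ] 17.3 col [158. 164. 157.]
panel
n 473 pix
[... 4552 characters left out ...]
 [0.5028 0.4122 0.0395] z 0.0386 rect [502.  412.6] [ 27.1 118.9] 73.5 col [147. 219. 243.]
tubs
n 243 pix [311.  97.] mean [ 0.8795 -0.1555  0.0503] z 0.0507 rect [ 877.9 -152. ] [103.4  44.4] 89.5 col [ 92. 163. 224.]
n 813 pix [364. 141.] mean [ 0.7088 -0.3685  0.0481] z 0.0486 rect [ 709.6 -368.7] [ 95.3 132.7] 6.3 col [167. 218. 235.]
n 40 pix [297. 159.] mean [ 0.6216 -0.1155  0.039 ] z 0.039 rect [ 620.9 -114.7] [30.3 22.3] 78.3 col [213. 217. 218.]
n 389 pix [356. 179.] mean [ 0.5554 -0.3442  0.0409] z 0.0408 rect [ 555.5 -344.2] [91.9 71. ] 3.4 col [130. 168. 233.]
n 80 pix [401. 218.] mean [ 0.4163 -0.5162  0.0417] z 0.0412 rect [ 415.8 -513.7] [95.6 31.1] 11.8 col [ 31.  57. 115.]
```

Run:
```python
from h import *
a=load("pics/scene0.npz")["image"][90:300,80:430]
cv2.imwrite("pics/sceneC.png",cv2.resize(a,None,fx=2.2,fy=2.2,interpolation=cv2.INTER_CUBIC))
```

```text
(no output)
```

View pics/sceneC.png

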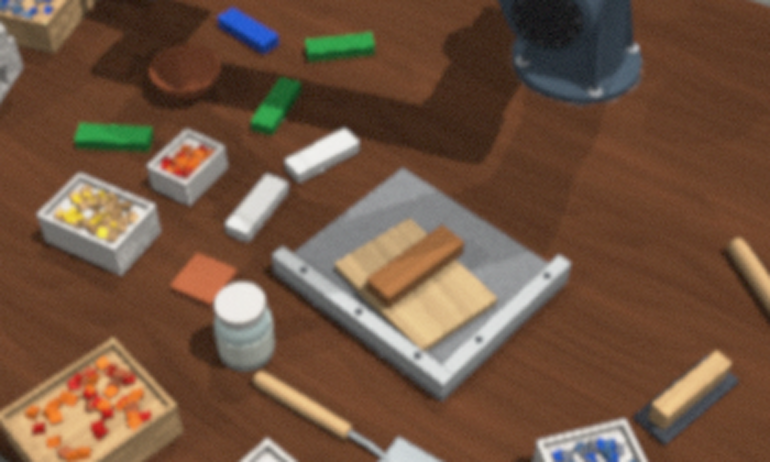

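```bash
cat >> h.py <<'E'
from scipy.spatial.transform import Rotation as Ro
def go(x,y,z,psi=None,quiet=False):
    """world TCP target; psi = jaw axis heading deg (tool y), mod 180. prints shift in tool axes+spin"""
    s=manip.sense(); R=Ro.from_quat(s["tool_rot"]).as_matrix(); p=s["tcp_pos"]
    d=R.T@(np.array([x,y,z])-p)
    cur=np.degrees(np.arctan2(R[1,1],R[0,1])); spin=0
    if psi is not None:
        dd=(psi-cur+90)%180-90; spin=-dd
    print("tcp",p.round(4),"jaw",cur.round(2),"xax",R[:,0].round(3),"q6",s["q"][5].round(3),"f",s["force"].round(1),"gap",round(s["finger_gap"],3),"t",round(s["t"],2))
    print("row:",d.round(4),"spin",round(spin,2),"(alt",round(spin-180*np.sign(spin),1),") dist",np.linalg.norm(d).round(3))
E
python3 - <<'E'
from h import *
go(0.50,0.05,0.33,80)
s=manip.sense();print(Ro.from_quat(s["tool_rot"]).as_matrix().round(3))
E
```

```text
tcp [ 0.2287 -0.581   0.1917] jaw -68.52 xax [-0.     0.002 -1.   ] q6 -0.179 f [-0.3  0.6 -0.2] gap 1.0 t 0.15
row: [-0.1373 -0.4881 -0.4835] spin 31.48 (alt -148.5 ) dist 0.701
[[-0.     0.366 -0.931]
 [ 0.002 -0.931 -0.366]
 [-1.    -0.002 -0.   ]]
```

>>> play_rows --pt "-0.137 -0.488 -0.4835 31.5" --pt "-0.137 -0.488 -0.4835 31.5" --pt "-0.137 -0.488 -0.4835 31.5" --pt "-0.137 -0.488 -0.4835 31.5" --pt "-0.137 -0.488 -0.4835 31.5" --pt "-0.137 -0.488 -0.4835 31.5" --pt "-0.137 -0.488 -0.4835 31.5" --pt "-0.137 -0.488 -0.4835 31.5" --pt "-0.137 -0.488 -0.4835 31.5" --pt "-0.137 -0.488 -0.4835 31.5" --pt "-0.137 -0.488 -0.4835 31.5" --pt "-0.137 -0.488 -0.4835 31.5" --pt "-0.137 -0.488 -0.4835 31.5" --pt "-0.137 -0.488 -0.4835 31.5" --pt "-0.137 -0.488 -0.4835 31.5" --pt "-0.137 -0.488 -0.4835 31.5" --pt "-0.137 -0.488 -0.4835 31.5" --pt "-0.137 -0.488 -0.4835 31.5"

```text
t: 1.95
tcp_pos: [0.4993, 0.0486, 0.3292]
tool_rot: [-0.704, 0.062, 0.705, 0.063]
force: [-0.9, 0.1, 0.0]
finger_gap: 1.0
```

Run:
```python
from h import *
go(0.50,0.05,0.33,80)
s=snapshot("wrist"); cv2.imwrite("pics/w1.png",s["image"]); np.savez("pics/w1.npz",**s)
print("beater"); comps(s,0.045,0.07,(0.35,0.75,-0.15,0.25))
print("panel"); comps(s,0.022,0.034,(0.35,0.75,-0.15,0.25))
print("rails"); comps(s,0.034,0.045,(0.35,0.8,-0.2,0.3))
print("rest"); comps(s,0.033,0.05,(0.4,0.75,0.25,0.5))
print("slips"); comps(s,0.012,0.03,(0.3,0.75,-0.4,-0.1))
s=snapshot("top"); cv2.imwrite("pics/t1.png",s["image"])
```

```text
tcp [0.4993 0.0486 0.3292] jaw -100.15 xax [-0.002  0.001 -1.   ] q6 1.621 f [-0.9  0.1  0. ] gap 1.0 t 1.95
row: [-0.0008 -0.0015 -0.0004] spin -0.15 (alt 179.8 ) dist 0.002
beater
n 3568 pix [259. 115.] mean [0.5433 0.0392 0.0563] z 0.0564 rect [540.1  39.8] [ 44.1 140.1] 77.0 col [107. 151. 210.]
panel
n 219 pix [294.  43.] mean [ 0.6267 -0.0236  0.0282] z 0.0281 rect [627.2 -20.6] [211.2   0.6] 81.4 col [148. 149. 150.]
n 438 pix [172. 117.] mean [0.5594 0.1593 0.0279] z 0.0279 rect [542.8 165.8] [ 64. 248.] 66.1 col [120. 121. 123.]
n 5262 pix [216. 104.] mean [0.5676 0.0955 0.0285] z 0.0285 rect [562.9  85.3] [ 99.1 130.2] 72.7 col [171. 215. 236.]
n 3944 pix [297. 112.] mean [ 0.5371 -0.0132  0.0284] z 0.0284 rect [533.6 -10.5] [ 62.  130.2] 73.4 col [164. 207. 228.]
rails
n 6891 pix [220.  73.] mean [0.6037 0.0822 0.0413] z 0.0415 rect [525.1  38.7] [300.5 259.8] 81.4 col [222. 222. 222.]
rest
n 761 pix [23. 69.] mean [0.6555 0.3341 0.0417] z 0.0417 rect [658.6 333.5] [ 48.7 121. ] 75.3 col [111. 114. 117.]
n 609 pix [ 9. 56.] mean [0.6738 0.3419 0.0464] z 0.0462 rect [663.6 356.8] [32.5 97.8] 51.9 col [192. 188. 189.]
n 1512 pix [ 10. 190.] mean [0.5027 0.4128 0.0408] z 0.0415 rect [503.9 415.7] [ 26.1 120.1] 73.7 col [143. 187. 213.]
slips
n 508 pix [508.  57.] mean [ 0.5583 -0.3074  0.0191] z 0.019 rect [ 555.6 -307.2] [90.  4.] 3.5 col [131. 135. 138.]
n 2472 pix [440.  71.] mean [ 0.5563 -0.2157  0.0208] z 0.0211 rect [ 554.7 -217.5] [110.1  37.5] 6.8 col [186. 188. 190.]
n 1132 pix [361.  83.] mean [ 0.5603 -0.1089  0.0137] z 0.0135 rect [ 532.1 -110.3] [ 25.2 165.5] 88.1 col [152. 150. 152.]
n 1991 pix [434. 168.] mean [ 0.421  -0.2024  0.0207] z 0.0211 rect [ 418.8 -203.5] [ 37.4 110. ] 72.2 col [175. 177. 180.]
n 608 pix [506. 177.] mean [ 0.388  -0.3089  0.0191] z 0.0203 rect [ 370.2 -309.9] [110.3  23. ] 1.7 col [ 67. 118.  53.]
```

View pics/w1.png

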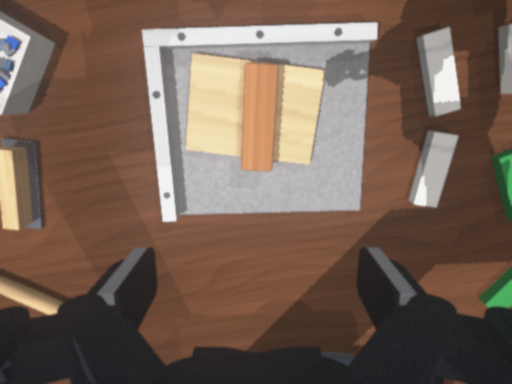

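View pics/t1.png

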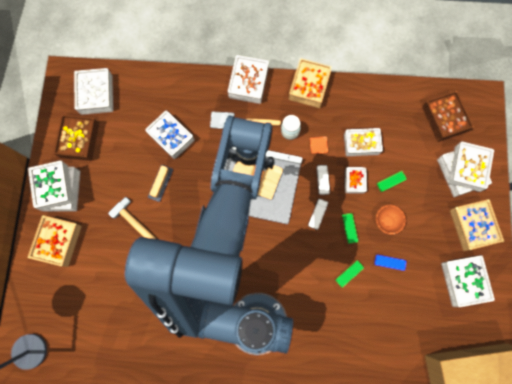

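Run:
```python
from h import *
go(0.540,0.04,0.032,-103)
s=load("pics/w1.npz"); W=cloud(s).reshape(-1,3)
a=np.radians(-8.6); ex=np.array([np.cos(a),np.sin(a)]); ey=np.array([-ex[1],ex[0]])
m=(W[:,2]>0.037)&(W[:,2]<0.046)&(np.abs(W[:,0]-.53)<.2)&(np.abs(W[:,1]-.04)<.2)
P=W[m][:,:2]; u=P@ex; v=P@ey
# far rail: for v bins, min/max u
def line(t,w,lo,hi,side):
    A=[];B=[]
    for b in np.arange(lo,hi,0.004):
        k=(t>b)&(t<b+0.004)
        if k.sum()>3: A.append(b+.002);B.append(np.percentile(w[k],2 if side<0 else 98))
    A=np.array(A);B=np.array(B); 
    for _ in range(3):
        c=np.polyfit(A,B,1); r=np.abs(B-np.polyval(c,A)); k=r<max(0.0015,2*np.median(r)); A,B=A[k],B[k]
    return c,len(A),r.max()
umax=u.max(); vmax=v.max(); print(umax,vmax,u.min(),v.min())
k=u>umax-0.03
c1=line(v[k],u[k],v.min()+.03,vmax-.04,-1); c1o=line(v[k],u[k],v.min()+.03,vmax-.04,1)
k=v>vmax-0.03
c2=line(u[k],v[k],u.min()+.02,umax-.04,-1); c2o=line(u[k],v[k],u.min()+.02,umax-.04,1)
print("far",c1,c1o,"left",c2,c2o)
print("angles", -8.6-np.degrees(np.arctan(c1[0][0])), -8.6+np.degrees(np.arctan(c2[0][0])))
# corner
uu=umax
for _ in range(5): vv=np.polyval(c2[0],uu); uu=np.polyval(c1[0],vv)
print("corner",uu*ex+vv*ey,uu,vv)
```

```text
tcp [0.4996 0.0485 0.3294] jaw -100.17 xax [-0.001  0.002 -1.   ] q6 1.621 f [ 0.2  0.6 -0. ] gap 1.002 t 2.05
row: [ 0.2974  0.0017 -0.0417] spin 2.83 (alt -177.2 ) dist 0.3
0.6433681385716007 0.2670496948325734 0.38349117229432866 -0.033387432681457246
far (array([-4.66062690e-04,  6.23404126e-01]), 58, np.float64(0.0005927280229660603)) (array([-2.64331274e-04,  6.42498655e-01]), 58, np.float64(0.0007214687406267295)) left (array([0.00081491, 0.24626046]), 50, np.float64(0.0004266685452525565)) (array([0.0018682 , 0.26481471]), 50, np.float64(0.000830162943930679))
angles -8.573296576790808 -8.553308860975365
corner [0.65318169 0.15079007] 0.6232891165796668 0.24676839117293453
```

>>> play_rows --pt "0.05 0.0017 -0.0417 2.8" --pt "0.1 0.0017 -0.0417 2.8" --pt "0.15 0.0017 -0.0417 2.8" --pt "0.2 0.0017 -0.0417 2.8" --pt "0.23 0.0017 -0.0417 2.8" --pt "0.25 0.0017 -0.0417 2.8" --pt "0.27 0.0017 -0.0417 2.8" --pt "0.28 0.0017 -0.0417 2.8" --pt "0.29 0.0017 -0.0417 2.8" --pt "0.295 0.0017 -0.0417 2.8" --pt "0.297 0.0017 -0.0417 2.8" --pt "0.297 0.0017 -0.0417 2.8" --claw 100 --force 40

```text
t: 3.25
tcp_pos: [0.5404, 0.0399, 0.0328]
tool_rot: [-0.702, 0.079, 0.703, 0.08]
force: [0.2, -0.3, 0.6]
finger_gap: 1.001
```

Run:
```python
from h import *
go(0.540,0.04,0.032,-103)
s=snapshot("wrist"); cv2.imwrite("pics/w2.png",s["image"])
```

```text
tcp [0.5404 0.0399 0.0328] jaw -102.97 xax [-0.     0.001 -1.   ] q6 1.662 f [ 0.2 -0.3  0.6] gap 1.001 t 3.25
row: [ 0.0008 -0.      0.0004] spin 0.03 (alt -180.0 ) dist 0.001
```

View pics/w2.png

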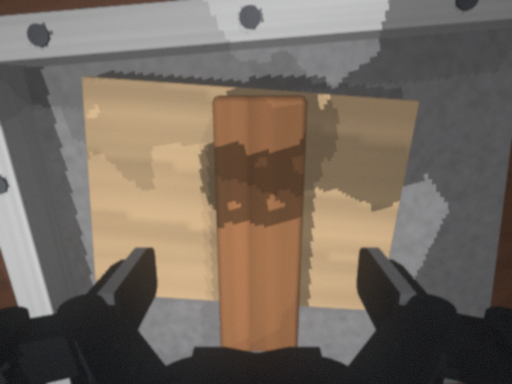

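The wrist view shows the beater, columns 215–305, centred between the open fingers at columns 155 and 358. I'll close on it and lift.

>>> play_rows --pt "0 0 0 0" --pt "0 0 0 0" --pt "0 0 0 0" --pt "0 0 0 0" --pt "0 0 0 0" --pt "0 0 0 0" --pt "0 0 0 0" --pt "0 0 0 0" --pt "0 0 0 0" --pt "0 0 0 0" --pt "-0.01 0 0 0" --pt "-0.03 0 0 0" --pt "-0.06 0 0 0" --pt "-0.09 0 0 0" --pt "-0.09 0 0 0" --claw 0 --force 40

```text
t: 4.8
tcp_pos: [0.5439, 0.0395, 0.1275]
tool_rot: [0.706, -0.079, -0.699, -0.08]
force: [1.1, -0.4, 0.5]
finger_gap: 0.002
```

Run:
```python
from h import *
go(0.503,0.415,0.14,-106.3)
s=snapshot("wrist"); cv2.imwrite("pics/w3.png",s["image"])
s=snapshot("scene"); cv2.imwrite("pics/s3.png",s["image"])
print("beater"); comps(s,0.10,0.2,(0.35,0.75,-0.15,0.25))
```

```text
tcp [0.5439 0.0395 0.1275] jaw -102.95 xax [ 0.01  0.   -1.  ] q6 1.662 f [ 1.1 -0.4  0.5] gap 0.002 t 4.8
row: [-0.0128 -0.3568  0.1239] spin 3.35 (alt -176.7 ) dist 0.378
beater
n 73 pix [269. 180.] mean [0.5498 0.0457 0.1827] z 0.1826 rect [548.4  44. ] [17.8 30.2] 10.7 col [73. 72. 70.]
```

View pics/w3.png

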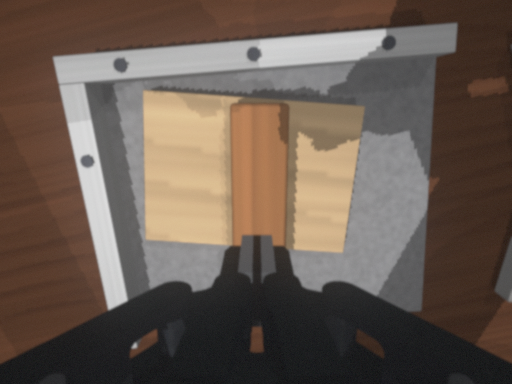

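View pics/s3.png

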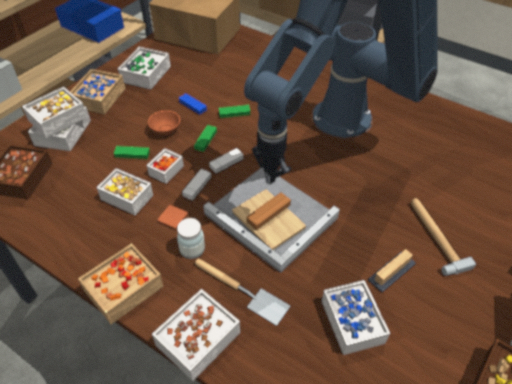

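Run:
```python
from h import *
s=snapshot("wrist")
print("beater"); comps(s,0.045,0.07,(0.35,0.75,-0.15,0.25),mn=300)
print("panel"); comps(s,0.022,0.034,(0.35,0.75,-0.15,0.25),mn=300)
print("rails"); comps(s,0.034,0.045,(0.35,0.8,-0.2,0.3),mn=300)
# profile across beater
W=cloud(s); b=W[190,200:330]; print(b[::3].round(4).tolist())
```

```text
beater
n 8128 pix [258. 167.] mean [0.5577 0.0356 0.0564] z 0.0564 rect [551.3  37. ] [ 44.2 116.9] 77.0 col [ 82. 119. 168.]
panel
n 1995 pix [154. 150.] mean [0.5835 0.121  0.0282] z 0.0282 rect [606.6  63.6] [161.6 341.8] 26.7 col [ 99.  99. 100.]
n 23827 pix [244. 165.] mean [0.5566 0.0481 0.0285] z 0.0285 rect [550.7  45.9] [180.2 130.1] 73.0 col [130. 167. 194.]
rails
n 18873 pix [200.  95.] mean [0.6167 0.0709 0.0413] z 0.0415 rect [544.8  35.4] [300.6 220.1] 81.4 col [175. 175. 175.]
[[0.5452, 0.0896, 0.0288], [0.5445, 0.0872, 0.0282], [0.5438, 0.0848, 0.0278], [0.5432, 0.0823, 0.0277], [0.5426, 0.0799, 0.0273], [0.5422, 0.0771, 0.0284], [0.5414, 0.0748, 0.0275], [0.5411, 0.0722, 0.0283], [0.5407, 0.0695, 0.0292], [0.5401, 0.067, 0.0293], [0.5392, 0.0647, 0.0279], [0.5456, 0.0585, 0.0561], [0.5449, 0.0563, 0.0556], [0.5445, 0.054, 0.0561], [0.5441, 0.0517, 0.0564], [0.5438, 0.0493, 0.0573], [0.5432, 0.0471, 0.057], [0.5425, 0.045, 0.0561], [0.5423, 0.0426, 0.0573], [0.5414, 0.0405, 0.0558], [0.5413, 0.0381, 0.0574], [0.5406, 0.0359, 0.057], [0.5398, 0.0337, 0.0559], [0.5396, 0.0314, 0.057], [0.539, 0.0292, 0.0566], [0.5385, 0.0269, 0.0567], [0.5382, 0.0247, 0.0576], [0.5374, 0.0225, 0.0563], [0.5366, 0.0202, 0.0554], [0.5284, 0.0172, 0.0283], [0.5277, 0.0146, 0.0278], [0.5271, 0.0121, 0.0276], [0.5271, 0.0097, 0.0297], [0.5262, 0.0072, 0.0284], [0.5256, 0.0047, 0.0285], [0.525, 0.0022, 0.0282], [0.5246, -0.0003, 0.0291], [0.5238, -0.0029, 0.0281], [0.5234, -0.0053, 0.0288], [0.5223, -0.008, 0.0269], [0.5224, -0.0102, 0.0291], [0.5216, -0.0128, 0.0285], [0.5209, -0.0154, 0.028], [0.5203, -0.0179, 0.0278]]
```

>>> play_rows --pt "0 0 0 0" --pt "0 0 0 0" --pt "0 0 0 0" --pt "0 0 0 0" --pt "0 0 0 0" --pt "0 0 0 0" --pt "0 0 0 0" --pt "0 0 0 0" --claw 100

```text
t: 5.75
tcp_pos: [0.5401, 0.0399, 0.1231]
tool_rot: [-0.703, 0.079, 0.703, 0.08]
force: [-0.5, -0.2, -0.2]
finger_gap: 1.002
```

Run:
```python
from h import *
go(0.54,0.039,0.026,-103)
```

```text
tcp [0.5401 0.0399 0.1231] jaw -102.96 xax [ 0.     0.001 -1.   ] q6 1.662 f [-0.5 -0.2 -0.2] gap 1.002 t 5.75
row: [ 0.0971  0.001  -0.0002] spin 0.04 (alt -180.0 ) dist 0.097
```

>>> play_rows --pt "0.04 0.001 0 0" --pt "0.07 0.001 0 0" --pt "0.085 0.001 0 0" --pt "0.092 0.001 0 0" --pt "0.096 0.001 0 0" --pt "0.097 0.001 0 0" --pt "0.097 0.001 0 0" --pt "0.097 0.001 0 0"

```text
t: 6.55
tcp_pos: [0.5406, 0.039, 0.027]
tool_rot: [0.703, -0.079, -0.702, -0.08]
force: [0.1, -0.2, 0.4]
finger_gap: 1.002
```

>>> play_rows --pt "0 0 0 0" --pt "0 0 0 0" --pt "0 0 0 0" --pt "0 0 0 0" --pt "0 0 0 0" --claw 10 --force 60

```text
t: 7.05
tcp_pos: [0.5405, 0.039, 0.027]
tool_rot: [0.703, -0.079, -0.702, -0.08]
force: [-0.2, 0.4, -0.6]
finger_gap: 0.143
```

>>> play_rows --pt "0 0 0 0" --pt "0 0 0 0" --pt "0 0 0 0" --pt "0 0 0 0" --pt "0 0 0 0"

```text
t: 7.55
tcp_pos: [0.5405, 0.039, 0.027]
tool_rot: [0.703, -0.079, -0.702, -0.08]
force: [-0.5, -0.5, 0.0]
finger_gap: 0.1
```

Run:
```python
from h import *
go(0.54,0.039,0.026,-103)
s=snapshot("wrist"); cv2.imwrite("pics/w4.png",s["image"])
```

```text
tcp [0.5405 0.039  0.027 ] jaw -102.96 xax [ 0.002  0.001 -1.   ] q6 1.66 f [-0.5 -0.5  0. ] gap 0.1 t 7.55
row: [0.001  0.0001 0.0005] spin 0.04 (alt -180.0 ) dist 0.001
```

View pics/w4.png

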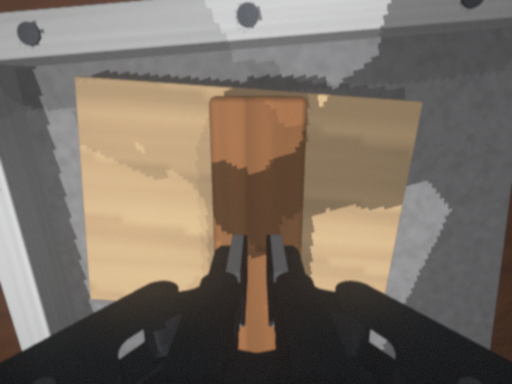

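Run:
```python
from h import *
s=snapshot("wrist"); W=cloud(s)
for v in range(225,350,10): print(v,[ (W[v,u]*1000).round(0).tolist() for u in (225,237,258,278)])
s=snapshot("scene");cv2.imwrite("pics/s4.png",cv2.resize(s["image"][110:290,180:360],None,fx=3.3,fy=3.3))
```

```text
225 [[553.0, 53.0, 57.0], [551.0, 47.0, 56.0], [550.0, 37.0, 57.0], [547.0, 28.0, 56.0]]
235 [[548.0, 54.0, 57.0], [553.0, 46.0, 72.0], [544.0, 38.0, 56.0], [549.0, 28.0, 73.0]]
245 [[550.0, 52.0, 74.0], [552.0, 45.0, 82.0], [539.0, 40.0, 56.0], [549.0, 29.0, 82.0]]
255 [[550.0, 51.0, 83.0], [552.0, 45.0, 91.0], [533.0, 41.0, 56.0], [549.0, 29.0, 92.0]]
265 [[550.0, 50.0, 92.0], [552.0, 44.0, 100.0], [529.0, 42.0, 57.0], [549.0, 30.0, 100.0]]
275 [[555.0, 47.0, 112.0], [551.0, 44.0, 104.0], [523.0, 43.0, 56.0], [550.0, 30.0, 109.0]]
285 [[554.0, 47.0, 115.0], [552.0, 44.0, 114.0], [517.0, 45.0, 56.0], [550.0, 31.0, 115.0]]
295 [[553.0, 47.0, 120.0], [549.0, 44.0, 115.0], [511.0, 46.0, 56.0], [550.0, 31.0, 121.0]]
305 [[558.0, 44.0, 133.0], [545.0, 45.0, 114.0], [506.0, 47.0, 57.0], [549.0, 31.0, 123.0]]
315 [[558.0, 44.0, 137.0], [542.0, 46.0, 114.0], [500.0, 48.0, 56.0], [539.0, 33.0, 115.0]]
325 [[558.0, 44.0, 141.0], [539.0, 47.0, 115.0], [495.0, 50.0, 57.0], [535.0, 34.0, 114.0]]
335 [[558.0, 43.0, 145.0], [535.0, 48.0, 115.0], [489.0, 51.0, 57.0], [532.0, 34.0, 115.0]]
345 [[558.0, 43.0, 148.0], [533.0, 48.0, 118.0], [482.0, 53.0, 56.0], [531.0, 35.0, 119.0]]
```

View pics/s4.png

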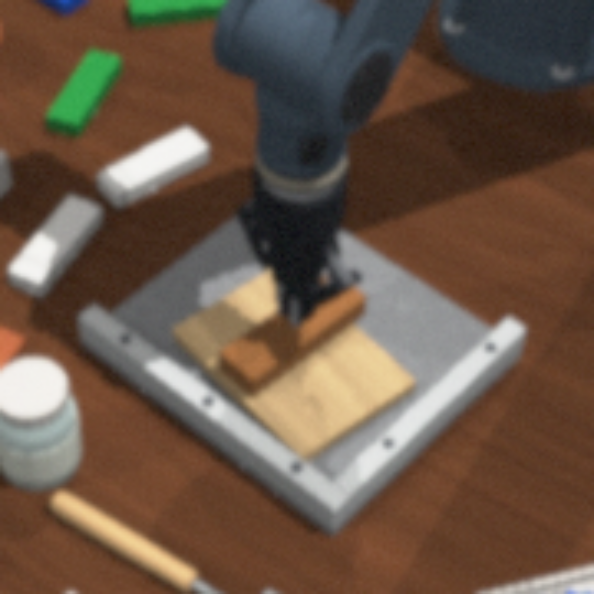

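Run:
```python
from h import *
s=snapshot("scene"); W=cloud(s)
for v in range(190,212,2): print(v,[(W[v,u]*1000).round(0).tolist()+s["image"][v,u].tolist() for u in range(266,284,3)])
```

```text
190 [[545.0, 34.0, 129.0, 22, 26, 27], [562.0, 54.0, 158.0, 30, 28, 23], [557.0, 60.0, 156.0, 32, 28, 25], [557.0, 70.0, 163.0, 28, 27, 23], [557.0, 79.0, 169.0, 58, 55, 53], [552.0, 85.0, 167.0, 102, 96, 93]]
192 [[540.0, 31.0, 114.0, 27, 26, 27], [560.0, 53.0, 147.0, 29, 24, 23], [557.0, 60.0, 148.0, 28, 24, 25], [554.0, 68.0, 150.0, 27, 26, 26], [nan, nan, nan, 99, 99, 103], [555.0, 87.0, 163.0, 79, 76, 73]]
194 [[543.0, 33.0, 110.0, 26, 19, 22], [559.0, 53.0, 138.0, 25, 21, 22], [552.0, 58.0, 134.0, 24, 22, 25], [537.0, 58.0, 120.0, 28, 28, 28], [479.0, 35.0, 51.0, 89, 102, 122], [560.0, 90.0, 162.0, 60, 58, 54]]
196 [[547.0, 35.0, 106.0, 38, 40, 36], [561.0, 54.0, 132.0, 26, 25, 24], [551.0, 58.0, 125.0, 20, 15, 16], [543.0, 62.0, 120.0, 43, 42, 41], [561.0, 82.0, 151.0, 58, 63, 73], [563.0, 92.0, 158.0, 44, 43, 41]]
198 [[547.0, 36.0, 98.0, 37, 37, 35], [551.0, 48.0, 110.0, 28, 27, 25], [550.0, 57.0, 115.0, 24, 25, 20], [549.0, 66.0, 121.0, 38, 36, 33], [560.0, 82.0, 141.0, 29, 27, 27], [566.0, 95.0, 155.0, 35, 35, 41]]
200 [[546.0, 36.0, 89.0, 38, 37, 35], [559.0, 53.0, 113.0,
[... 493 characters left out ...]
4], [512.0, 56.0, 52.0, 74, 122, 184], [511.0, 65.0, 57.0, 72, 122, 182]]
206 [[541.0, 33.0, 56.0, 39, 54, 76], [555.0, 51.0, 81.0, 78, 75, 77], [550.0, 59.0, 82.0, 31, 46, 69], [528.0, 55.0, 57.0, 74, 116, 171], [517.0, 59.0, 50.0, 70, 119, 180], [512.0, 66.0, 49.0, 65, 108, 162]]
208 [[546.0, 36.0, 54.0, 39, 57, 88], [548.0, 48.0, 64.0, 70, 76, 90], [534.0, 49.0, 51.0, 65, 99, 152], [534.0, 59.0, 57.0, 78, 124, 186], [528.0, 66.0, 56.0, 67, 111, 166], [517.0, 69.0, 48.0, 50, 82, 122]]
210 [[552.0, 41.0, 54.0, 33, 60, 88], [547.0, 47.0, 54.0, 42, 69, 98], [540.0, 53.0, 50.0, 67, 110, 165], [539.0, 63.0, 56.0, 67, 113, 170], [531.0, 68.0, 51.0, 46, 81, 121], [521.0, 72.0, 45.0, 56, 84, 119]]
```

>>> play_rows --pt "0.004 0 0 0" --pt "0.008 0 0 0" --pt "0.01 0 0 0" --pt "0.01 0 0 0" --claw 0

```text
t: 8.15
tcp_pos: [0.5403, 0.039, 0.0166]
tool_rot: [0.703, -0.079, -0.702, -0.08]
force: [-0.7, 0.6, 0.1]
finger_gap: -0.002
```

>>> play_rows --pt "0.002 0 0 0" --pt "0.002 0 0 0"

```text
t: 8.35
tcp_pos: [0.5405, 0.039, 0.0162]
tool_rot: [0.703, -0.079, -0.702, -0.08]
force: [-2.4, -0.3, 11.5]
finger_gap: -0.003
```

>>> play_rows --pt "0.002 0 0 0" --pt "0.002 0 0 0"

```text
t: 8.55
tcp_pos: [0.5406, 0.039, 0.0163]
tool_rot: [0.703, -0.079, -0.702, -0.08]
force: [-3.0, 0.3, 13.9]
finger_gap: 0.002
```

>>> play_rows --pt "0.002 0 0 0" --pt "0.002 0 0 0"

```text
t: 8.75
tcp_pos: [0.5406, 0.039, 0.0162]
tool_rot: [0.704, -0.079, -0.701, -0.08]
force: [-2.9, 0.4, 15.3]
finger_gap: 0.0
```

>>> play_rows --pt "-0.02 0 0 0" --pt "-0.03 0 0 0" --pt "-0.03 0 0 0" --pt "-0.03 0 0 0" --pt "-0.03 0 0 0" --pt "-0.03 0 0 0" --pt "-0.03 0 0 0" --pt "-0.03 0 0 0" --pt "-0.03 0 0 0" --claw 100

```text
t: 9.65
tcp_pos: [0.5404, 0.039, 0.046]
tool_rot: [0.704, -0.079, -0.702, -0.08]
force: [0.0, -0.6, 0.5]
finger_gap: 0.995
```

Run:
```python
from h import *
go(0.54,0.039,-0.009,-103)
```

```text
tcp [0.5404 0.039  0.046 ] jaw -102.92 xax [ 0.003  0.001 -1.   ] q6 1.66 f [ 0.  -0.6  0.5] gap 0.995 t 9.65
row: [0.055  0.0001 0.0006] spin 0.08 (alt -179.9 ) dist 0.055
```

>>> play_rows --pt "0.02 0 0 0" --pt "0.04 0 0 0" --pt "0.05 0 0 0" --pt "0.055 0 0 0" --pt "0.055 0 0 0" --pt "0.055 0 0 0"

```text
t: 10.25
tcp_pos: [0.541, 0.039, -0.0086]
tool_rot: [0.704, -0.079, -0.701, -0.08]
force: [-0.0, -1.2, -0.0]
finger_gap: 1.001
```

>>> play_rows --pt "0 0 0 0" --pt "0 0 0 0" --pt "0 0 0 0" --pt "0 0 0 0" --pt "0 0 0 0" --pt "0 0 0 0" --pt "0 0 0 0" --claw 0 --force 40

```text
t: 10.95
tcp_pos: [0.5414, 0.0389, -0.0079]
tool_rot: [0.704, -0.079, -0.701, -0.08]
force: [-0.6, -0.3, 6.2]
finger_gap: 0.507
```

>>> play_rows --pt "-0.01 0 0 0" --pt "-0.03 0 0 0" --pt "-0.06 0 0 0" --pt "-0.09 0 0 0" --pt "-0.12 0 0 0" --pt "-0.13 0 0 0" --pt "-0.13 0 0 0" --pt "-0.13 0 0 0"

```text
t: 11.75
tcp_pos: [0.5398, 0.039, 0.1212]
tool_rot: [0.704, -0.079, -0.702, -0.08]
force: [-0.2, 0.6, -1.5]
finger_gap: 0.51
```

Run:
```python
from h import *
go(0.503,0.390,0.13,-106.4)
s=snapshot("wrist"); cv2.imwrite("pics/w5.png",s["image"]); np.savez("pics/w5.npz",**s)
comps(s,0.022,0.034,(0.35,0.75,-0.15,0.25),mn=300)
comps(s,0.1,0.3,(0.3,0.8,-0.15,0.25),mn=300)
```

```text
tcp [0.5398 0.039  0.1212] jaw -102.92 xax [ 0.003  0.001 -1.   ] q6 1.66 f [-0.2  0.6 -1.5] gap 0.51 t 11.75
row: [-0.0087 -0.3339  0.1143] spin 3.48 (alt -176.5 ) dist 0.353
n 2095 pix [153. 146.] mean [0.5858 0.1195 0.028 ] z 0.0281 rect [607.9  63. ] [159.8 339.1] 26.3 col [108. 109. 109.]
n 15118 pix [233. 160.] mean [0.5616 0.0548 0.0285] z 0.0285 rect [550.7  46. ] [180.4 130. ] 73.0 col [136. 174. 198.]
n 67354 pix [256. 285.] mean [0.5544 0.0365 0.2097] z 0.2112 rect [554.1  42.7] [106.9 106.5] 21.9 col [53. 66. 86.]
```

View pics/w5.png

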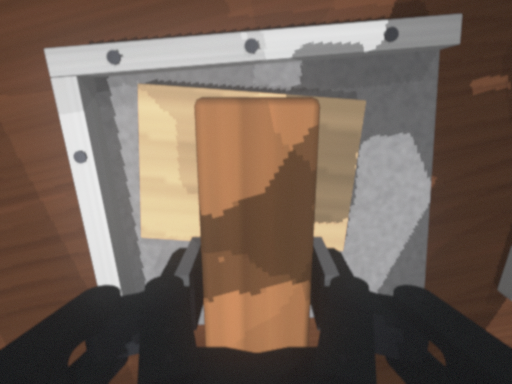

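>>> play_rows --pt "-0.0087 -0.04 0.0143 1" --pt "-0.0087 -0.08 0.0293 2" --pt "-0.0087 -0.12 0.0443 3.5" --pt "-0.0087 -0.16 0.0593 3.5" --pt "-0.0087 -0.2 0.0693 3.5" --pt "-0.0087 -0.24 0.0793 3.5" --pt "-0.0087 -0.28 0.0943 3.5" --pt "-0.0087 -0.31 0.1093 3.5" --pt "-0.0087 -0.33 0.114 3.5" --pt "-0.0087 -0.334 0.1143 3.5" --pt "-0.0087 -0.334 0.1143 3.5"

```text
t: 12.9
tcp_pos: [0.5018, 0.3899, 0.1277]
tool_rot: [-0.7, 0.101, 0.7, 0.1]
force: [0.6, -0.9, -0.5]
finger_gap: 0.505
```

Run:
```python
from h import *
go(0.504,0.4155,0.0065,-106.4)
for n in ["wrist","scene"]:
  s=snapshot(n); cv2.imwrite(f"pics/{n}6.png",s["image"])
  comps(s,0.035,0.048,(0.4,0.62,0.3,0.5),mn=50)
  comps(s,0.17,0.21,(0.3,0.8,0.15,0.6),mn=100)
```

```text
tcp [0.5018 0.3899 0.1277] jaw -106.35 xax [-0.001 -0.001 -1.   ] q6 2.342 f [ 0.6 -0.9 -0.5] gap 0.505 t 12.9
row: [ 0.1212 -0.0253  0.0051] spin 0.05 (alt -179.9 ) dist 0.124
n 114 pix [235.  38.] mean [0.6126 0.3746 0.0416] z 0.0414 rect [612.7 375.2] [14.5 29.8] 0.1 col [180. 185. 190.]
n 79 pix [233.  29.] mean [0.6179 0.3741 0.0455] z 0.0453 rect [617.2 374.5] [ 5.7 10.6] 0.0 col [234. 236. 238.]
n 32178 pix [257. 224.] mean [0.5226 0.3847 0.1925] z 0.1919 rect [518.2 386.1] [ 70.7 103.4] 73.7 col [ 98. 137. 183.]
n 347 pix [394. 265.] mean [0.5064 0.4184 0.0394] z 0.0392 rect [504.5 418.4] [ 25.6 123.6] 74.3 col [116. 163. 201.]
n 765 pix [391. 231.] mean [0.5288 0.3858 0.1885] z 0.1894 rect [522.5 382.5] [ 70.5 100.8] 58.4 col [ 47.  73. 106.]
```

View pics/wrist6.png

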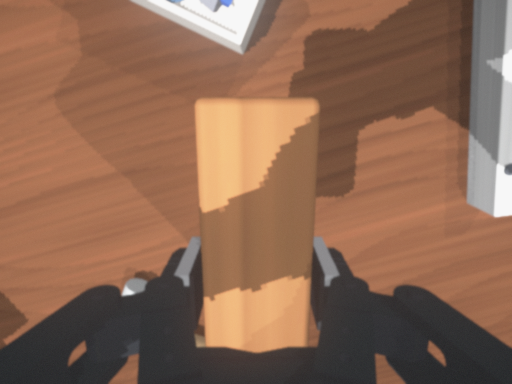

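>>> play_rows --pt "0.02 -0.0255 0.005 0" --pt "0.05 -0.0255 0.005 0" --pt "0.08 -0.0255 0.005 0" --pt "0.1 -0.0255 0.005 0" --pt "0.11 -0.0255 0.005 0" --pt "0.115 -0.0255 0.005 0" --pt "0.118 -0.0255 0.005 0" --pt "0.12 -0.0255 0.005 0" --pt "0.12 -0.0255 0.005 0" --pt "0.121 -0.0255 0.005 0" --pt "0.121 -0.0255 0.005 0"

```text
t: 14.1
tcp_pos: [0.5049, 0.4146, 0.0079]
tool_rot: [0.7, -0.101, -0.7, -0.101]
force: [1.1, 1.1, -0.3]
finger_gap: 0.508
```

Run:
```python
from h import *
go(0.504,0.4155,0.0065,-106.4)
```

```text
tcp [0.5049 0.4146 0.0079] jaw -106.46 xax [ 0.    -0.001 -1.   ] q6 2.376 f [ 1.1  1.1 -0.3] gap 0.508 t 14.1
row: [ 0.0014 -0.0006  0.0011] spin -0.06 (alt 179.9 ) dist 0.002
```

>>> play_rows --pt "0.0025 -0.0005 0.001 0" --pt "0.0025 -0.0005 0.001 0" --pt "0.0025 -0.0005 0.001 0" --pt "0.0025 -0.0005 0.001 0"

```text
t: 14.5
tcp_pos: [0.5041, 0.4155, 0.0054]
tool_rot: [0.7, -0.101, -0.7, -0.101]
force: [0.4, -0.5, -0.7]
finger_gap: 0.506
```

Run:
```python
from h import *
go(0.504,0.4155,0.005,-106.4)
s=snapshot("scene"); cv2.imwrite(f"pics/s7.png",cv2.resize(s["image"][180:320,320:480],None,fx=4,fy=4))
```

```text
tcp [0.5041 0.4155 0.0054] jaw -106.45 xax [ 0. -0. -1.] q6 2.377 f [ 0.4 -0.5 -0.7] gap 0.506 t 14.5
row: [ 0.0004 -0.      0.0001] spin -0.05 (alt 179.9 ) dist 0.0
```

View pics/s7.png

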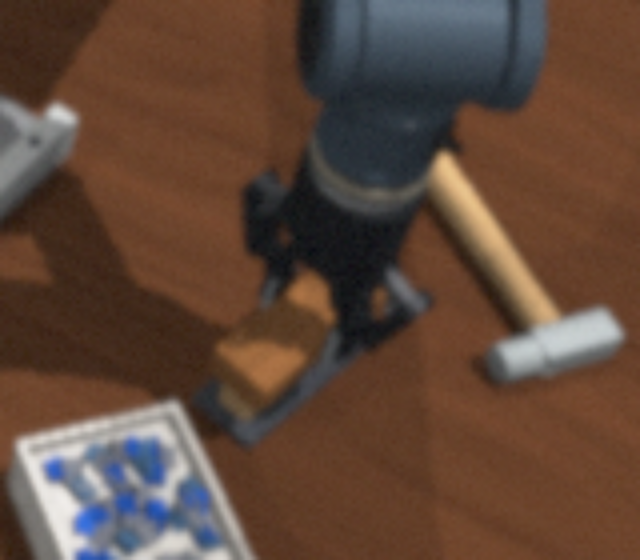

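>>> play_rows --pt "0.0015 0 0 0" --pt "0.0015 0 0 0" --pt "0.0015 0 0 0"

```text
t: 14.85
tcp_pos: [0.5041, 0.4155, 0.0051]
tool_rot: [0.7, -0.101, -0.7, -0.101]
force: [-1.9, -0.7, 4.9]
finger_gap: 0.509
```

>>> play_rows --pt "0.0015 0 0 0" --pt "0.0015 0 0 0" --pt "0.0015 0 0 0"

```text
t: 15.15
tcp_pos: [0.5041, 0.4155, 0.0052]
tool_rot: [0.7, -0.101, -0.699, -0.101]
force: [-2.9, -1.2, 6.4]
finger_gap: 0.505
```

Contact with the rest. I'll release and rise.

>>> play_rows --pt "-0.0005 0 0 0" --pt "-0.0005 0 0 0" --pt "-0.0005 0 0 0" --pt "-0.0005 0 0 0" --pt "-0.0005 0 0 0" --pt "-0.0005 0 0 0" --pt "-0.0005 0 0 0" --pt "-0.04 0 0 0" --pt "-0.09 0 0 0" --pt "-0.14 0 0 0" --pt "-0.18 0 0 0" --pt "-0.18 0 0 0" --pt "-0.18 0 0 0" --claw 100

```text
t: 16.45
tcp_pos: [0.5044, 0.4159, 0.1866]
tool_rot: [0.701, -0.101, -0.699, -0.102]
force: [0.4, -0.1, -0.5]
finger_gap: 0.998
```

Run:
```python
from h import *
go(0.46,0.0,0.25,-98.6)
s=snapshot("wrist"); cv2.imwrite(f"pics/w8.png",s["image"])
comps(s,0.06,0.08,(0.3,0.8,0.3,0.6),mn=100)
print('foot');comps(s,0.005,0.015,(0.4,0.6,0.3,0.55),mn=100)
print('rest');comps(s,0.036,0.048,(0.4,0.62,0.3,0.5),mn=50)
```

```text
tcp [0.5044 0.4159 0.1866] jaw -106.44 xax [ 0.004  0.001 -1.   ] q6 2.377 f [ 0.4 -0.1 -0.5] gap 0.998 t 16.45
row: [-0.0639  0.4113 -0.0754] spin -7.84 (alt 172.2 ) dist 0.423
n 7106 pix [257. 171.] mean [0.5076 0.4155 0.0694] z 0.0694 rect [503.1 416.9] [ 44.1 138.8] 73.5 col [114. 166. 224.]
foot
rest
n 58 pix [268.  37.] mean [0.6179 0.3733 0.0455] z 0.0456 rect [619.1 373.7] [9.4 7.1] 56.0 col [237. 239. 240.]
```

View pics/w8.png

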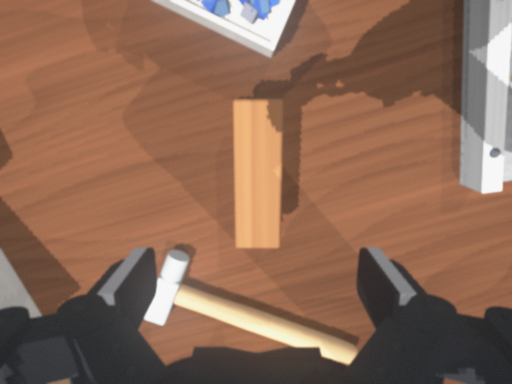

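```bash
cat >> h.py <<'E'
C=np.array([0.6532,0.1508]); JA=np.radians(-8.57); EX=np.array([np.cos(JA),np.sin(JA)]); EY=np.array([-EX[1],EX[0]])
def jig(u,v): return C+u*EX+v*EY
def inv(p): d=np.array(p[:2])-C; return np.array([d@EX,d@EY])
def gj(u,v,z,psi=-98.57):
    p=jig(u,v); go(p[0],p[1],z,psi); print("now jig",inv(manip.sense()["tcp_pos"]).round(4))
def panel(s):
    W=cloud(s); im=s["image"].astype(int)
E
python3 - <<'E'
from h import *
gj(-0.187,-0.112,0.05)
E
```

```text
tcp [0.5033 0.4152 0.1848] jaw -106.44 xax [ 0.    -0.001 -1.   ] q6 2.377 f [-1.  -0.1 -1.3] gap 1.0 t 16.5
row: [ 0.1351  0.3476 -0.0487] spin -7.87 (alt 172.1 ) dist 0.376
now jig [-0.1876  0.2391]
```

>>> play_rows --pt "0 0.05 -0.0487 -2" --pt "0 0.1 -0.0487 -4" --pt "0 0.15 -0.0487 -6" --pt "0 0.2 -0.0487 -7.9" --pt "0 0.25 -0.0487 -7.9" --pt "0 0.3 -0.0487 -7.9" --pt "0.02 0.335 -0.0487 -7.9" --pt "0.06 0.3476 -0.0487 -7.9" --pt "0.1 0.3476 -0.0487 -7.9" --pt "0.125 0.3476 -0.0487 -7.9" --pt "0.135 0.3476 -0.0487 -7.9" --pt "0.135 0.3476 -0.0487 -7.9"

```text
t: 17.7
tcp_pos: [0.4496, 0.0681, 0.0481]
tool_rot: [-0.703, 0.053, 0.707, 0.052]
force: [-0.6, 0.2, 0.4]
finger_gap: 0.996
```

Run:
```python
from h import *
gj(-0.187,-0.112,-0.034)
s=snapshot("wrist"); cv2.imwrite(f"pics/w9.png",s["image"])
comps(s,0.022,0.034,(0.35,0.75,-0.15,0.25),mn=600)
```

```text
tcp [0.4496 0.0681 0.0481] jaw -98.55 xax [-0.006 -0.    -1.   ] q6 1.626 f [-0.6  0.2  0.4] gap 0.996 t 17.7
row: [ 0.0821 -0.0003 -0.0025] spin 0.02 (alt -180.0 ) dist 0.082
now jig [-0.189  -0.1122]
n 3069 pix [ 70. 135.] mean [0.5096 0.1722 0.0281] z 0.0283 rect [500.5 173.6] [  2.3 170.8] 81.4 col [90. 90. 90.]
n 47468 pix [272.  73.] mean [0.5286 0.0484 0.0285] z 0.0285 rect [533.4  51.3] [180.4  94.1] 73.1 col [116. 149. 174.]
```

View pics/w9.png

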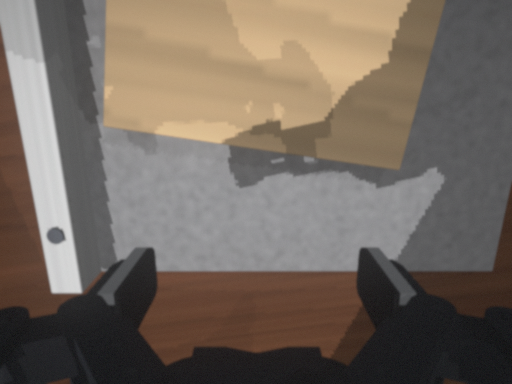

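>>> play_rows --pt "0.03 0 0 0" --pt "0.06 0 0 0" --pt "0.072 0 0 0" --pt "0.078 0 0 0" --pt "0.082 0 0 0" --pt "0.082 0 0 0"

```text
t: 18.35
tcp_pos: [0.4512, 0.0681, -0.0322]
tool_rot: [-0.705, 0.053, 0.706, 0.052]
force: [-0.1, 0.4, 0.4]
finger_gap: 0.999
```

Run:
```python
from h import *
gj(-0.15,-0.112,-0.034)
s=snapshot("wrist"); cv2.imwrite(f"pics/w10.png",s["image"]); W=cloud(s)
for v in range(230,300,8): print(v,[ (W[v,u]*1000).round(0).tolist() for u in (140,150,158,362,372)])
```

```text
tcp [ 0.4512  0.0681 -0.0322] jaw -98.52 xax [-0.001 -0.001 -1.   ] q6 1.626 f [-0.1  0.4  0.4] gap 0.999 t 18.35
row: [ 0.0018  0.0001 -0.0374] spin 0.05 (alt -179.9 ) dist 0.037
now jig [-0.1874 -0.1119]
230 [[472.0, 117.0, 14.0], [471.0, 113.0, 13.0], [471.0, 110.0, 13.0], [457.0, 22.0, 13.0], [457.0, 18.0, 14.0]]
238 [[468.0, 118.0, 13.0], [467.0, 114.0, 13.0], [467.0, 111.0, 13.0], [453.0, 22.0, 13.0], [453.0, 17.0, 13.0]]
246 [[464.0, 119.0, 13.0], [464.0, 115.0, 14.0], [463.0, 111.0, 13.0], [450.0, 22.0, 13.0], [449.0, 18.0, 14.0]]
254 [[468.0, 112.0, 31.0], [466.0, 110.0, 27.0], [459.0, 112.0, 14.0], [453.0, 26.0, 26.0], [455.0, 23.0, 31.0]]
262 [[468.0, 110.0, 38.0], [463.0, 110.0, 28.0], [456.0, 113.0, 14.0], [450.0, 26.0, 27.0], [455.0, 25.0, 38.0]]
270 [[465.0, 111.0, 38.0], [460.0, 111.0, 29.0], [452.0, 114.0, 14.0], [447.0, 27.0, 28.0], [452.0, 26.0, 38.0]]
278 [[463.0, 110.0, 40.0], [456.0, 112.0, 29.0], [448.0, 115.0, 14.0], [444.0, 27.0, 29.0], [450.0, 27.0, 40.0]]
286 [[460.0, 111.0, 41.0], [453.0, 112.0, 29.0], [444.0, 116.0, 14.0], [441.0, 28.0, 30.0], [446.0, 27.0, 40.0]]
294 [[457.0, 111.0, 42.0], [450.0, 112.0, 31.0], [440.0, 117.0, 14.0], [436.0, 28.0, 29.0], [444.0, 27.0, 41.0]]
```

View pics/w10.png

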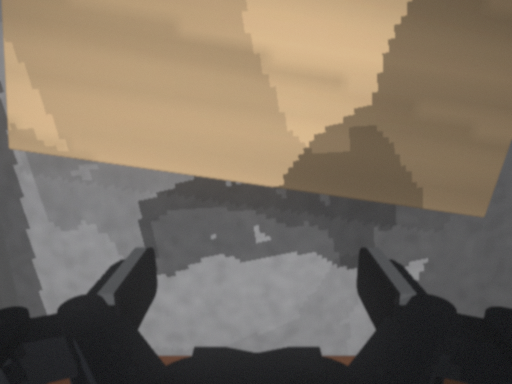

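>>> play_rows --pt "0.002 0 0 0" --pt "0.005 0 0 0" --pt "0.005 0 0 0" --pt "0.005 0 0 0"

```text
t: 18.8
tcp_pos: [0.4512, 0.068, -0.0369]
tool_rot: [-0.705, 0.053, 0.705, 0.052]
force: [0.4, 0.0, -0.6]
finger_gap: 0.998
```

>>> play_rows --pt "0 0 -0.005 0" --pt "0 0 -0.01 0" --pt "0 0 -0.014 0" --pt "0 0 -0.018 0" --pt "0 0 -0.022 0" --pt "0 0 -0.025 0" --pt "0 0 -0.028 0" --pt "0 0 -0.031 0" --pt "0 0 -0.034 0" --pt "0 0 -0.037 0" --pt "0 0 -0.04 0" --pt "0 0 -0.042 0" --pt "0 0 -0.043 0" --pt "0 0 -0.043 0"

```text
t: 20.2
tcp_pos: [0.4927, 0.0615, -0.0371]
tool_rot: [-0.704, 0.053, 0.706, 0.052]
force: [-4.6, -1.7, 0.7]
finger_gap: 0.998
```

Run:
```python
from h import *
gj(-0.141,-0.112,-0.037)
s=snapshot("wrist"); cv2.imwrite(f"pics/w11.png",s["image"])
for n in ["wrist","scene"]:
  s=snapshot(n)
  comps(s,0.022,0.032,(0.35,0.75,-0.15,0.25),mn=600)
```

```text
tcp [ 0.4927  0.0615 -0.0371] jaw -98.54 xax [-0.003 -0.001 -1.   ] q6 1.621 f [-4.6 -1.7  0.7] gap 0.998 t 20.2
row: [-0.0001 -0.0002 -0.0044] spin 0.03 (alt -180.0 ) dist 0.004
now jig [-0.1454 -0.1122]
n 127937 pix [257. 126.] mean [0.5502 0.0537 0.0285] z 0.0285 rect [535.7  56.6] [181.9 109.8] 81.5 col [101. 129. 151.]
n 2038 pix [267. 223.] mean [0.5688 0.0568 0.0259] z 0.0258 rect [562.9  54.3] [184.5 138. ] 81.6 col [120. 161. 188.]
```

View pics/w11.png

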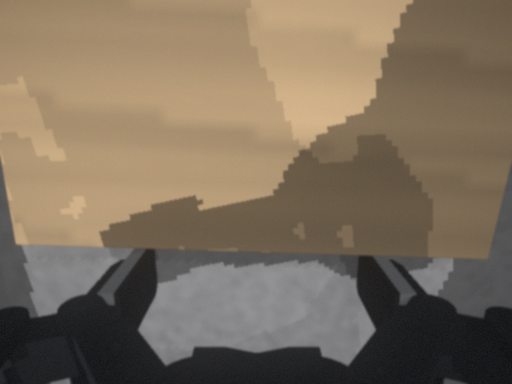

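>>> play_rows --pt "0 0 -0.002 0" --pt "0 0 -0.004 0" --pt "0 0 -0.005 0" --pt "0 0 -0.006 0" --pt "0 0 -0.006 0" --pt "0 0 -0.006 0"

```text
t: 20.95
tcp_pos: [0.497, 0.0608, -0.0372]
tool_rot: [-0.703, 0.053, 0.707, 0.052]
force: [-5.3, -1.6, 4.0]
finger_gap: 0.999
```

Run:
```python
from h import *
gj(-0.141,-0.112,-0.037)
```

```text
tcp [ 0.497   0.0608 -0.0372] jaw -98.52 xax [-0.006 -0.001 -1.   ] q6 1.621 f [-5.3 -1.6  4. ] gap 0.999 t 20.95
row: [-0.0002 -0.0003 -0.    ] spin 0.05 (alt -180.0 ) dist 0.0
now jig [-0.141  -0.1123]
```

>>> play_rows --pt "0 0 -0.002 0" --pt "0 0 -0.003 0" --pt "0 0 -0.003 0" --pt "0 0 -0.003 0"

```text
t: 21.35
tcp_pos: [0.4967, 0.0609, -0.0372]
tool_rot: [-0.701, 0.053, 0.71, 0.052]
force: [-8.4, -0.7, 5.9]
finger_gap: 0.998
```

>>> play_rows --pt "0 0 -0.002 0" --pt "0 0 -0.003 0" --pt "0 0 -0.003 0" --pt "0 0 -0.003 0"

```text
t: 21.75
tcp_pos: [0.4963, 0.0609, -0.0371]
tool_rot: [-0.698, 0.053, 0.712, 0.052]
force: [-7.9, -1.7, 6.3]
finger_gap: 1.0
```

Run:
```python
from h import *
gj(-0.165,-0.112,-0.037)
s=snapshot("scene"); comps(s,0.022,0.032,(0.35,0.75,-0.15,0.25),mn=600)
```

```text
tcp [ 0.4963  0.0609 -0.0371] jaw -98.5 xax [-0.019  0.001 -1.   ] q6 1.62 f [-7.9 -1.7  6.3] gap 1.0 t 21.75
row: [ 0.0003 -0.0003  0.0232] spin 0.07 (alt -179.9 ) dist 0.023
now jig [-0.1417 -0.1123]
n 1967 pix [268. 223.] mean [0.5705 0.0587 0.0259] z 0.0258 rect [564.3  56. ] [183.2 135.4] 80.7 col [119. 159. 186.]
```

>>> play_rows --pt "0 0 0.01 0" --pt "0 0 0.03 0" --pt "-0.03 0 0.04 0" --pt "-0.07 0 0.04 0" --pt "-0.1 0 0.04 0" --pt "-0.1 0 0.04 0"

```text
t: 22.4
tcp_pos: [0.4639, 0.0667, 0.0673]
tool_rot: [-0.703, 0.052, 0.707, 0.052]
force: [0.5, 0.3, -0.7]
finger_gap: 1.002
```

Run:
```python
from h import *
gj(-0.075,-0.24,0.06,-8.57)
s=snapshot("wrist"); cv2.imwrite(f"pics/w12.png",s["image"])
comps(s,0.022,0.032,(0.35,0.75,-0.15,0.25),mn=600)
```

```text
tcp [0.4639 0.0667 0.0673] jaw -98.45 xax [-0.005 -0.    -1.   ] q6 1.624 f [ 0.5  0.3 -0.7] gap 1.002 t 22.4
row: [ 0.0069  0.1288 -0.0995] spin -89.88 (alt 90.1 ) dist 0.163
now jig [-0.1747 -0.1114]
n 1988 pix [ 87. 129.] mean [0.525  0.1699 0.0271] z 0.0271 rect [515.6 171.4] [  2.1 177.9] 81.4 col [89. 90. 90.]
n 39485 pix [256.  66.] mean [0.5493 0.0552 0.0285] z 0.0285 rect [547.2  55.6] [180.6  79.6] 81.4 col [121. 156. 182.]
```

View pics/w12.png

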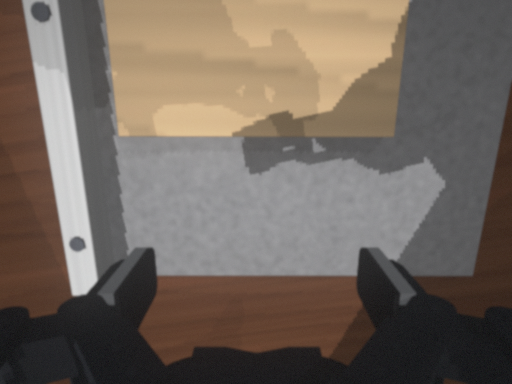

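>>> play_rows --pt "0 0.03 -0.02 -8.5" --pt "0 0.06 -0.04 -17" --pt "0 0.09 -0.06 -25.5" --pt "0 0.12 -0.08 -34" --pt "0 0.129 -0.0995 -42.5" --pt "0 0.129 -0.0995 -51" --pt "0 0.129 -0.0995 -59.5" --pt "0 0.129 -0.0995 -68" --pt "0 0.129 -0.0995 -76.5" --pt "0 0.129 -0.0995 -85" --pt "0 0.129 -0.0995 -89.9" --pt "0 0.129 -0.0995 -89.9" --pt "0 0.129 -0.0995 -89.9"

```text
t: 23.75
tcp_pos: [0.5418, -0.0755, 0.064]
tool_rot: [-0.534, -0.463, 0.539, -0.459]
force: [-0.2, -0.1, -0.6]
finger_gap: 1.0
```

Run:
```python
from h import *
gj(-0.075,-0.238,-0.037,-8.57)
s=snapshot("wrist"); cv2.imwrite(f"pics/w13.png",s["image"])
comps(s,0.022,0.032,(0.35,0.75,-0.15,0.25),mn=600)
```

```text
tcp [ 0.5418 -0.0755  0.064 ] jaw -8.66 xax [-0.01  0.   -1.  ] q6 -0.187 f [-0.2 -0.1 -0.6] gap 1.0 t 23.75
row: [ 0.101   0.0024 -0.0025] spin -0.09 (alt 179.9 ) dist 0.101
now jig [-0.0765 -0.2404]
n 31770 pix [279.  73.] mean [0.5671 0.0054 0.0285] z 0.0285 rect [559.8 -31.2] [157.1 131.2] 81.3 col [138. 176. 205.]
```

View pics/w13.png

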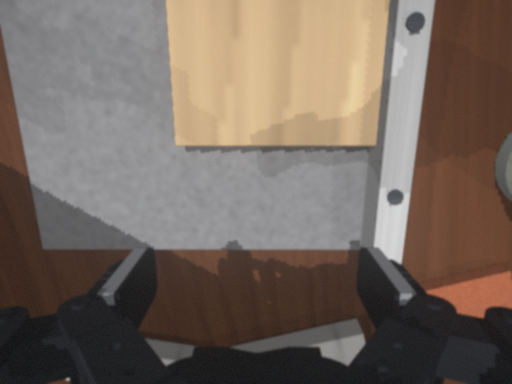

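>>> play_rows --pt "0.03 0.002 -0.0025 0" --pt "0.06 0.002 -0.0025 0" --pt "0.085 0.002 -0.0025 0" --pt "0.095 0.002 -0.0025 0" --pt "0.1 0.002 -0.0025 0" --pt "0.101 0.002 -0.0025 0"

```text
t: 24.4
tcp_pos: [0.5434, -0.0734, -0.0369]
tool_rot: [-0.534, -0.463, 0.539, -0.459]
force: [0.9, 0.6, 0.1]
finger_gap: 1.0
```

>>> play_rows --pt "0 0 -0.005 0" --pt "0 0 -0.01 0" --pt "0 0 -0.015 0" --pt "0 0 -0.02 0" --pt "0 0 -0.024 0" --pt "0 0 -0.028 0" --pt "0 0 -0.032 0" --pt "0 0 -0.035 0" --pt "0 0 -0.038 0" --pt "0 0 -0.04 0" --pt "0 0 -0.042 0" --pt "0 0 -0.042 0"

```text
t: 25.6
tcp_pos: [0.5497, -0.0319, -0.0368]
tool_rot: [-0.534, -0.463, 0.539, -0.459]
force: [-1.3, -3.2, 3.7]
finger_gap: 0.997
```

Run:
```python
from h import *
gj(-0.075,-0.191,-0.037,-8.57)
s=snapshot("wrist"); cv2.imwrite(f"pics/w14.png",s["image"])
comps(s,0.022,0.032,(0.35,0.75,-0.15,0.25),mn=600)
```

```text
tcp [ 0.5497 -0.0319 -0.0368] jaw -8.64 xax [-0.009 -0.    -1.   ] q6 -0.105 f [-1.3 -3.2  3.7] gap 0.997 t 25.6
row: [ 0.0002  0.0001 -0.0051] spin -0.07 (alt 179.9 ) dist 0.005
now jig [-0.0751 -0.1961]
n 99766 pix [291. 125.] mean [0.57   0.0251 0.0285] z 0.0285 rect [566.4  10.9] [110.1 131.8] 81.3 col [103. 132. 155.]
```

View pics/w14.png

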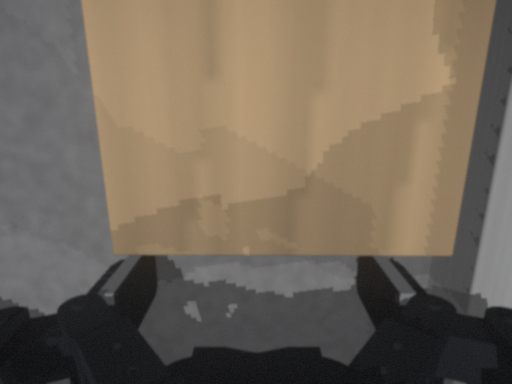

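>>> play_rows --pt "0 0 -0.002 0" --pt "0 0 -0.004 0" --pt "0 0 -0.006 0" --pt "0 0 -0.007 0" --pt "0 0 -0.007 0" --pt "0 0 -0.007 0"

```text
t: 26.25
tcp_pos: [0.5504, -0.0282, -0.0368]
tool_rot: [-0.532, -0.463, 0.54, -0.46]
force: [-4.9, -16.7, 3.5]
finger_gap: 0.998
```

>>> play_rows --pt "0 0 -0.002 0" --pt "0 0 -0.003 0" --pt "0 0 -0.003 0" --pt "0 0 -0.003 0"

```text
t: 26.65
tcp_pos: [0.5504, -0.0284, -0.0368]
tool_rot: [-0.531, -0.462, 0.541, -0.461]
force: [-5.6, -17.7, 3.6]
finger_gap: 1.003
```

Run:
```python
from h import *
gj(-0.075,-0.191,-0.037,-8.57)
```

```text
tcp [ 0.5504 -0.0284 -0.0368] jaw -8.55 xax [-0.011 -0.007 -1.   ] q6 -0.085 f [ -5.6 -17.7   3.6] gap 1.003 t 26.65
row: [ 0.0002 -0.     -0.0016] spin 0.02 (alt -180.0 ) dist 0.002
now jig [-0.075  -0.1926]
```

>>> play_rows --pt "0 0 0.01 0" --pt "0 0 0.03 0" --pt "-0.03 0 0.04 0" --pt "-0.08 0 0.05 0" --pt "-0.13 0 0.06 0" --pt "-0.18 0 0.06 0" --pt "-0.23 0 0.05 0" --pt "-0.28 0 0.05 0" --pt "-0.3 0 0.05 0" --pt "-0.3 0 0.05 0" --pt "-0.3 0 0.05 0"

```text
t: 27.75
tcp_pos: [0.5462, -0.0748, 0.2633]
tool_rot: [-0.532, -0.462, 0.54, -0.46]
force: [-0.2, -0.2, -0.6]
finger_gap: 0.999
```

```bash
cat >> h.py <<'E'
def rect_j(P):
    """rect of world pts in jig frame"""
    q=np.stack([(P[:,:2]-C)@EX,(P[:,:2]-C)@EY],1)*1000
    return cv2.minAreaRect(q.astype(np.float32)),q
def seg(s,zlo,zhi,u0,u1,v0,v1,mask=None,mn=200):
    W=cloud(s); q=np.stack([(W[...,:2]-C)@EX,(W[...,:2]-C)@EY],-1); z=W[...,2]
    m=(z>zlo)&(z<zhi)&(q[...,0]>u0)&(q[...,0]<u1)&(q[...,1]>v0)&(q[...,1]<v1)
    if mask is not None: m&=mask
    n,l,st,c=cv2.connectedComponentsWithStats(m.astype(np.uint8),connectivity=4); out=[]
    for i in range(1,n):
        if st[i,4]<mn: continue
        P=W[l==i]; r,qq=rect_j(P)
        print("n",st[i,4],"pix",c[i].round(),"z",np.median(P[:,2]).round(4),"jigrect",np.round(r[0],1),np.round(r[1],1),round(r[2],2),"u",np.percentile(qq[:,0],[.5,99.5]).round(1),"v",np.percentile(qq[:,1],[.5,99.5]).round(1),"col",s["image"][l==i].mean(0).round())
E
python3 - <<'E'
from h import *
gj(-0.075,-0.191,-0.037,-8.57)
s=snapshot("wrist"); cv2.imwrite(f"pics/w15.png",s["image"]); np.savez("pics/w15.npz",**s)
col=s["image"].astype(int); wood=(col[...,2]-col[...,0])>15
seg(s,0.02,0.034,-.3,.03,-.3,.03,wood,600)
print("rail");seg(s,0.036,0.046,-.3,.03,-.3,.03,None,600)
print("slips"); comps(s,0.012,0.03,(0.3,0.75,-0.4,-0.1),mn=300)
E
```

```text
tcp [ 0.5462 -0.0748  0.2633] jaw -8.54 xax [-0.011 -0.006 -1.   ] q6 -0.182 f [-0.2 -0.2 -0.6] gap 0.999 t 27.75
row: [ 3.00e-01  2.00e-04 -5.03e-02] spin 0.03 (alt -180.0 ) dist 0.304
now jig [-0.0722 -0.2391]
n 12119 pix [266.  52.] z 0.0285 jigrect [ -65.4 -123.1] [115.2 130.6] 89.91 u [-129.6   -0.5] v [-179.4  -66.2] col [173. 218. 238.]
rail
n 3424 pix [330.  92.] z 0.0414 jigrect [   9.5 -173.6] [ 20.5 210.5] 0.03 u [-0.6 19.4] v [-277.6  -69.7] col [227. 227. 227.]
slips
n 1185 pix [273. 177.] mean [ 0.5591 -0.1085  0.0138] z 0.0134 rect [ 534.4 -112.5] [ 25.4 160.7] 89.8 col [178. 177. 177.]
n 1965 pix [381. 223.] mean [ 0.6959 -0.1941  0.0134] z 0.0134 rect [ 695.5 -195.7] [65.2 65.3] 7.1 col [ 99. 135. 219.]
n 2080 pix [280. 253.] mean [ 0.555  -0.2153  0.0208] z 0.0212 rect [ 554.5 -217.3] [110.   37.3] 6.7 col [206. 208. 210.]
n 1843 pix [186. 257.] mean [ 0.4249 -0.2024  0.0206] z 0.0212 rect [ 418.4 -203.5] [ 37.6 110. ] 71.4 col [171. 174. 177.]
n 469 pix [289. 311.] mean [ 0.556  -0.3071  0.0211] z 0.0212 rect [ 555.9 -307.2] [89.2  3.2] 3.3 col [129. 132. 137.]
n 1416 pix [175. 332.] mean [ 0.3829 -0.3208  0.0204] z 0.021 rect [ 378.3 -324.5] [96.1 37.5] 13.4 col [ 63. 108.  53.]
```

View pics/w15.png

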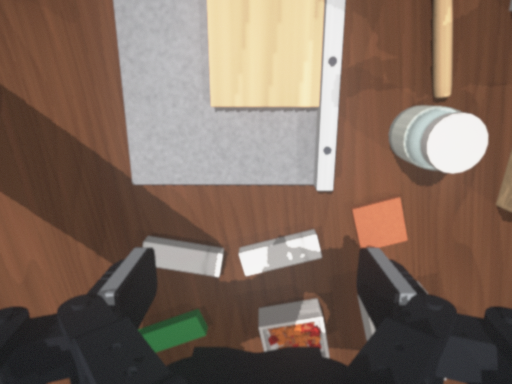

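Run:
```python
from h import *
go(0.5545,-0.2173,0.06,-83.3)
```

```text
tcp [ 0.5454 -0.0748  0.2622] jaw -8.54 xax [-0.014 -0.005 -1.   ] q6 -0.182 f [ 0.1 -1.  -0.6] gap 1.003 t 27.8
row: [0.2028 0.0327 0.1381] spin 74.76 (alt -105.2 ) dist 0.248
```

>>> play_rows --pt "0.0 0.008 0.035 8.5" --pt "0.0 0.016 0.07 17" --pt "0.02 0.024 0.1 25.5" --pt "0.05 0.032 0.13 34" --pt "0.09 0.033 0.138 42.5" --pt "0.13 0.033 0.138 51" --pt "0.16 0.033 0.138 59.5" --pt "0.18 0.033 0.138 68" --pt "0.2 0.033 0.138 74.8" --pt "0.203 0.033 0.138 74.8" --pt "0.203 0.033 0.138 74.8"

```text
t: 28.9
tcp_pos: [0.5533, -0.2162, 0.0577]
tool_rot: [-0.7, -0.041, 0.712, -0.042]
force: [0.1, -0.9, 0.1]
finger_gap: 1.003
```

Run:
```python
from h import *
go(0.5545,-0.2173,-0.036,-83.3)
s=snapshot("wrist"); cv2.imwrite(f"pics/w16.png",s["image"])
comps(s,0.014,0.03,(0.3,0.75,-0.28,-0.15),mn=300)
```

```text
tcp [ 0.5533 -0.2162  0.0577] jaw -83.2 xax [-0.018 -0.002 -1.   ] q6 0.908 f [ 0.1 -0.9  0.1] gap 1.003 t 28.9
row: [ 0.0937  0.0012 -0.0027] spin 0.1 (alt -179.9 ) dist 0.094
n 8244 pix [261. 193.] mean [ 0.559  -0.2176  0.0214] z 0.0215 rect [ 554.5 -218.2] [110.6  36. ] 6.8 col [203. 206. 208.]
n 2431 pix [240. 324.] mean [ 0.4538 -0.2143  0.0209] z 0.0214 rect [ 446.7 -213.5] [36.3 52.4] 71.7 col [154. 156. 159.]
```

View pics/w16.png

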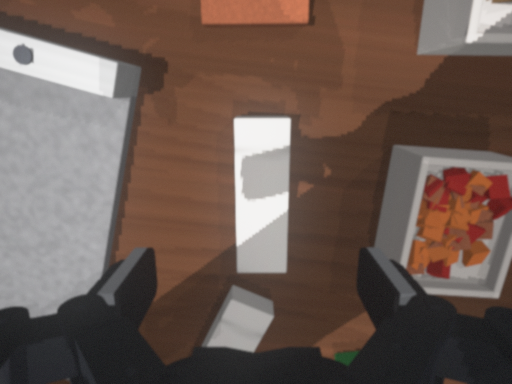

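>>> play_rows --pt "0.03 0.002 -0.003 0" --pt "0.06 0.002 -0.003 0" --pt "0.08 0.002 -0.003 0" --pt "0.088 0.002 -0.003 0" --pt "0.092 0.002 -0.003 0" --pt "0.094 0.002 -0.003 0" --pt "0.094 0.002 -0.003 0"

```text
t: 29.65
tcp_pos: [0.5569, -0.2192, -0.0341]
tool_rot: [-0.701, -0.04, 0.711, -0.043]
force: [0.2, -0.7, 0.2]
finger_gap: 1.0
```

>>> play_rows --pt "0 0 0 0" --pt "0 0 0 0" --pt "0 0 0 0" --pt "0 0 0 0" --pt "0 0 0 0" --pt "0 0 0 0" --pt "0 0 0 0" --claw 0 --force 50

```text
t: 30.35
tcp_pos: [0.5574, -0.2194, -0.0333]
tool_rot: [-0.701, -0.04, 0.71, -0.044]
force: [1.1, 2.1, 6.3]
finger_gap: 0.405
```

Run:
```python
from h import *
go(0.5545,-0.2173,-0.036,-83.3)
```

```text
tcp [ 0.5574 -0.2194 -0.0333] jaw -83.21 xax [-0.013 -0.005 -1.   ] q6 0.911 f [1.1 2.1 6.3] gap 0.405 t 30.35
row: [ 0.0027 -0.0025  0.0026] spin 0.09 (alt -179.9 ) dist 0.004
```

>>> play_rows --pt "-0.01 0 0 0" --pt "-0.03 0 0 0" --pt "-0.06 0 0 0" --pt "-0.09 0 0 0" --pt "-0.11 0 0 0" --pt "-0.12 0 0 0" --pt "-0.12 0 0 0" --pt "-0.12 0 0 0"

```text
t: 31.15
tcp_pos: [0.5581, -0.2183, 0.0858]
tool_rot: [-0.701, -0.041, 0.711, -0.043]
force: [-0.6, 0.7, -2.8]
finger_gap: 0.407
```

Run:
```python
from h import *
gj(-0.057,-0.048,0.08)
s=snapshot("wrist"); cv2.imwrite(f"pics/w17.png",s["image"])
comps(s,0.09,0.19,(0.3,0.75,-0.4,-0.1),s["image"].min(2)>90,mn=1000)
```

```text
tcp [ 0.5581 -0.2183  0.0858] jaw -83.21 xax [-0.014 -0.004 -1.   ] q6 0.908 f [-0.6  0.7 -2.8] gap 0.407 t 31.15
row: [ 0.0039 -0.3241 -0.0705] spin 15.36 (alt -164.6 ) dist 0.332
now jig [-0.0391 -0.3791]
n 19008 pix [256. 241.] mean [ 0.5698 -0.2155  0.1408] z 0.1406 rect [ 563.1 -216.4] [95.5 47.3] 6.9 col [176. 178. 180.]
```

View pics/w17.png

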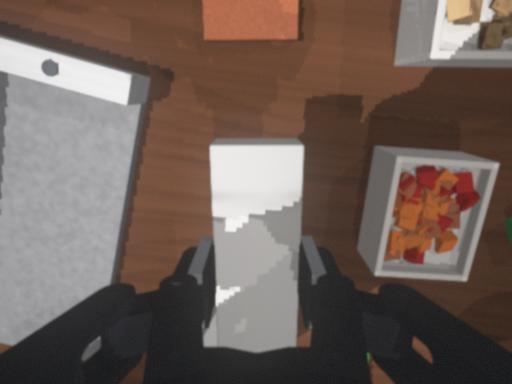

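>>> play_rows --pt "0 -0.04 -0.009 2" --pt "0 -0.08 -0.018 4" --pt "0 -0.12 -0.027 6" --pt "0 -0.16 -0.036 8" --pt "0 -0.2 -0.045 10" --pt "0 -0.24 -0.054 12" --pt "0 -0.28 -0.062 14" --pt "0 -0.31 -0.068 15.4" --pt "0 -0.324 -0.0705 15.4" --pt "0.003 -0.324 -0.0705 15.4" --pt "0.003 -0.324 -0.0705 15.4" --pt "0.003 -0.324 -0.0705 15.4"

```text
t: 32.4
tcp_pos: [0.5891, 0.1102, 0.0799]
tool_rot: [-0.699, 0.056, 0.711, 0.052]
force: [-1.4, -0.0, -2.4]
finger_gap: 0.402
```

Run:
```python
from h import *
gj(-0.057,-0.048,-0.004)
s=snapshot("wrist"); cv2.imwrite(f"pics/w18.png",s["image"])
seg(s,0.036,0.046,-.3,.03,-.3,.03,None,600)
seg(s,0.09,0.16,-.3,.03,-.3,.03,s["image"].min(2)>90,600)
```

```text
tcp [0.5891 0.1102 0.0799] jaw -98.69 xax [-0.016 -0.004 -1.   ] q6 1.727 f [-1.4 -0.  -2.4] gap 0.402 t 32.4
row: [ 0.0839 -0.0023 -0.0017] spin -0.12 (alt 179.9 ) dist 0.084
now jig [-0.0574 -0.0497]
n 16398 pix [285. 123.] z 0.0415 jigrect [-48.3 -96.3] [135.9 232.6] 0.04 u [-107.7   19.4] v [-208.3   19.2] col [172. 172. 172.]
n 19061 pix [256. 241.] z 0.1348 jigrect [-50.9 -51.1] [96.2 52. ] 6.81 u [-97.5  -4.8] v [-70.8 -25.8] col [177. 179. 182.]
```

View pics/w18.png

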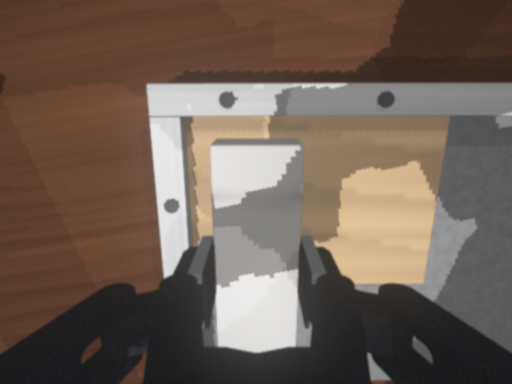

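>>> play_rows --pt "0.03 -0.001 -0.0005 0" --pt "0.055 -0.001 -0.0005 0" --pt "0.07 -0.001 -0.0005 0" --pt "0.078 -0.001 -0.0005 0" --pt "0.082 -0.001 -0.0005 0" --pt "0.084 -0.001 -0.0005 0" --pt "0.084 -0.001 -0.0005 0"

```text
t: 33.15
tcp_pos: [0.5893, 0.1107, -0.0032]
tool_rot: [-0.7, 0.056, 0.71, 0.052]
force: [0.6, 0.7, -2.3]
finger_gap: 0.407
```

>>> play_rows --pt "0.0015 0 0 0" --pt "0.002 0 0 0" --pt "0.002 0 0 0"

```text
t: 33.45
tcp_pos: [0.5895, 0.1108, -0.0048]
tool_rot: [-0.7, 0.056, 0.71, 0.052]
force: [-0.9, 0.1, -1.8]
finger_gap: 0.405
```

Run:
```python
from h import *
gj(-0.057,-0.048,-0.006)
s=snapshot("wrist"); cv2.imwrite(f"pics/w19.png",s["image"])
```

```text
tcp [ 0.5895  0.1108 -0.0048] jaw -98.71 xax [-0.014 -0.004 -1.   ] q6 1.729 f [-0.9  0.1 -1.8] gap 0.405 t 33.45
row: [ 0.0012 -0.0011 -0.    ] spin -0.14 (alt 179.9 ) dist 0.002
now jig [-0.057  -0.0491]
```

View pics/w19.png

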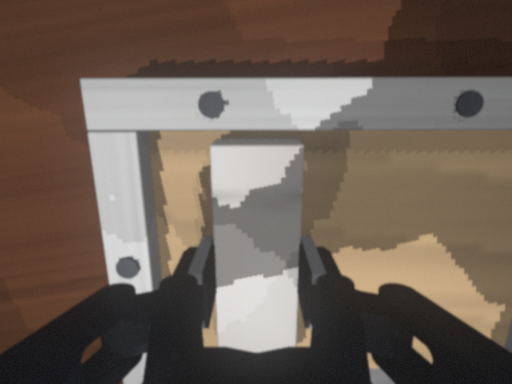

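>>> play_rows --pt "0.001 0 0 0" --pt "0.002 0 0 0" --pt "0.002 0 0 0"

```text
t: 33.8
tcp_pos: [0.5896, 0.1108, -0.0063]
tool_rot: [-0.7, 0.056, 0.71, 0.052]
force: [-1.2, 0.8, 2.4]
finger_gap: 0.4
```

>>> play_rows --pt "0 0 0 0" --pt "0 0 0 0" --pt "0 0 0 0" --pt "0 0 0 0" --pt "-0.01 0 0 0" --pt "-0.03 0 0 0" --pt "-0.07 0 0 0" --pt "-0.11 0 0 0" --pt "-0.15 0 0 0" --pt "-0.15 0 0 0" --pt "-0.15 0 0 0" --claw 56

```text
t: 34.9
tcp_pos: [0.5923, 0.1115, 0.1455]
tool_rot: [-0.702, 0.055, 0.709, 0.052]
force: [-0.6, -1.0, -0.9]
finger_gap: 0.558
```

Run:
```python
from h import *
go(0.418,-0.204,0.06,-108.6)
s=snapshot("wrist"); cv2.imwrite(f"pics/w20.png",s["image"])
seg(s,0.044,0.056,-.3,-.0,-.3,-.0,None,600)
seg(s,0.022,0.032,-.3,.03,-.3,.03,None,600)
s=snapshot("scene"); comps(s,0.012,0.024,(0.3,0.6,-0.35,-0.1),s["image"].min(2)>120,100)
```

```text
tcp [0.5923 0.1115 0.1455] jaw -98.7 xax [-0.01  -0.004 -1.   ] q6 1.728 f [-0.6 -1.  -0.9] gap 0.558 t 34.9
row: [0.0886 0.3377 0.1237] spin 9.9 (alt -170.1 ) dist 0.37
n 5189 pix [257. 181.] z 0.0485 jigrect [-59.3 -47.6] [ 36.1 109.2] 89.86 u [-113.2   -4.9] v [-65.4 -29.9] col [232. 234. 236.]
n 21239 pix [313. 181.] z 0.0285 jigrect [-120.2  -90.1] [238.6 180.4] 0.01 u [-154.8   -1.3] v [-179.    -0.2] col [140. 178. 203.]
n 269 pix [226. 159.] mean [ 0.4185 -0.2003  0.0179] z 0.0181 rect [ 418.5 -200.9] [ 41.8 111.1] 70.5 col [174. 177. 178.]
```

View pics/w20.png

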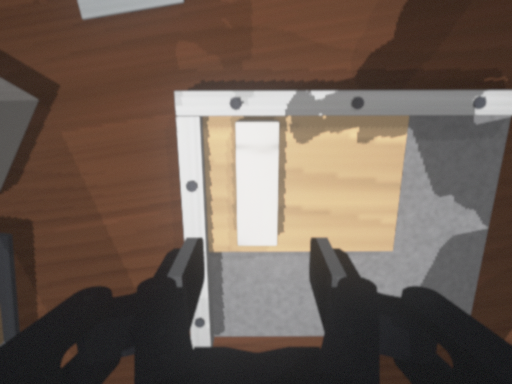

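>>> play_rows --pt "0 0.04 0.012 1.5" --pt "0 0.08 0.026 3" --pt "0 0.12 0.04 5" --pt "0 0.16 0.055 7" --pt "0 0.2 0.07 9" --pt "0.0 0.24 0.085 9.5" --pt "0.02 0.28 0.1 9.5" --pt "0.04 0.31 0.115 9.5" --pt "0.06 0.33 0.12 9.5" --pt "0.08 0.338 0.124 9.5" --pt "0.089 0.338 0.124 9.5" --pt "0.089 0.338 0.124 9.5" --claw 100

```text
t: 36.2
tcp_pos: [0.4137, -0.203, 0.0561]
tool_rot: [-0.691, 0.113, 0.705, 0.111]
force: [0.9, 0.5, 0.0]
finger_gap: 1.003
```

Run:
```python
from h import *
s=snapshot("wrist"); cv2.imwrite(f"pics/w21.png",s["image"])
comps(s,0.014,0.03,(0.3,0.6,-0.28,-0.12),s["image"].min(2)>100,mn=300)
go(0.418,-0.2035,-0.034,-108.4)
```

```text
n 8424 pix [257. 187.] mean [ 0.4223 -0.2056  0.0215] z 0.0215 rect [ 418.3 -204.3] [ 36.1 110.1] 71.6 col [220. 222. 224.]
tcp [ 0.4146 -0.2032  0.057 ] jaw -108.2 xax [-0.018 -0.002 -1.   ] q6 1.217 f [ 0.4 -1.2 -0.3] gap 0.998 t 36.25
row: [ 0.0909 -0.0015 -0.0049] spin 0.2 (alt -179.8 ) dist 0.091
```

View pics/w21.png

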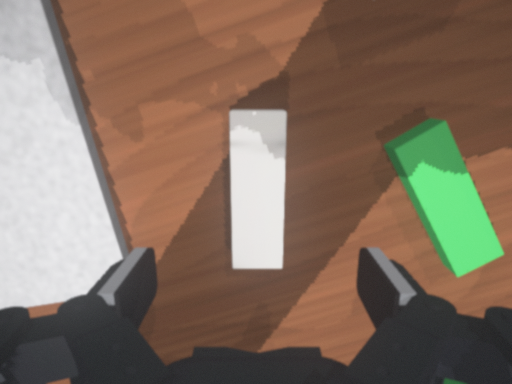

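>>> play_rows --pt "0.03 -0.001 -0.003 0" --pt "0.06 -0.001 -0.003 0" --pt "0.078 -0.001 -0.003 0" --pt "0.085 -0.001 -0.003 0" --pt "0.089 -0.001 -0.003 0" --pt "0.091 -0.001 -0.003 0" --pt "0.091 -0.001 -0.003 0"

```text
t: 36.95
tcp_pos: [0.4167, -0.2036, -0.0333]
tool_rot: [-0.692, 0.114, 0.704, 0.11]
force: [0.8, -1.3, -0.4]
finger_gap: 1.001
```

>>> play_rows --pt "0 0 0 0" --pt "0 0 0 0" --pt "0 0 0 0" --pt "0 0 0 0" --pt "0 0 0 0" --pt "0 0 0 0" --pt "0 0 0 0" --claw 0 --force 50

```text
t: 37.65
tcp_pos: [0.417, -0.2039, -0.0327]
tool_rot: [-0.693, 0.114, 0.704, 0.109]
force: [-1.0, -0.3, 5.0]
finger_gap: 0.405
```

>>> play_rows --pt "-0.01 0 0 0" --pt "-0.03 0 0 0" --pt "-0.06 0 0 0" --pt "-0.09 0 0 0" --pt "-0.11 0 0 0" --pt "-0.12 0 0 0" --pt "-0.12 0 0 0" --pt "-0.12 0 0 0"

```text
t: 38.45
tcp_pos: [0.4184, -0.2031, 0.0869]
tool_rot: [-0.692, 0.114, 0.704, 0.11]
force: [-1.0, -0.3, -2.2]
finger_gap: 0.408
```

Run:
```python
from h import *
gj(-0.06,-0.110,0.08)
s=snapshot("wrist"); cv2.imwrite(f"pics/w22.png",s["image"])
```

```text
tcp [ 0.4184 -0.2031  0.0869] jaw -108.18 xax [-0.017 -0.003 -1.   ] q6 1.22 f [-1.  -0.3 -2.2] gap 0.408 t 38.45
row: [ 0.0034 -0.291  -0.072 ] spin -9.61 (alt 170.4 ) dist 0.3
now jig [-0.1795 -0.3849]
```

View pics/w22.png

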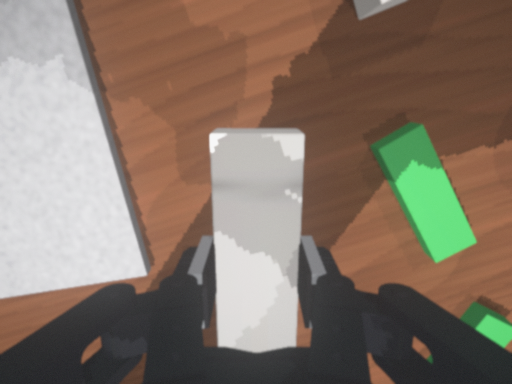

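>>> play_rows --pt "0 -0.03 -0.008 -1" --pt "0 -0.07 -0.018 -3" --pt "0 -0.11 -0.028 -5" --pt "0 -0.15 -0.038 -7" --pt "0 -0.19 -0.048 -9.6" --pt "0 -0.23 -0.058 -9.6" --pt "0 -0.26 -0.066 -9.6" --pt "0 -0.28 -0.071 -9.6" --pt "0.002 -0.291 -0.071 -9.6" --pt "0.003 -0.291 -0.071 -9.6" --pt "0.003 -0.291 -0.071 -9.6"

```text
t: 39.6
tcp_pos: [0.5747, 0.0509, 0.0788]
tool_rot: [-0.698, 0.054, 0.713, 0.051]
force: [-0.6, -1.1, -1.5]
finger_gap: 0.408
```

Run:
```python
from h import *
gj(-0.061,-0.110,-0.0035)
s=snapshot("wrist"); cv2.imwrite(f"pics/w23.png",s["image"])
seg(s,0.09,0.16,-.3,.03,-.3,.03,s["image"].min(2)>90,600)
seg(s,0.044,0.056,-.3,-.0,-.3,-.0,None,600)
```

```text
tcp [0.5747 0.0509 0.0788] jaw -98.58 xax [-0.021 -0.003 -1.   ] q6 1.622 f [-0.6 -1.1 -1.5] gap 0.408 t 39.6
row: [ 0.0822 -0.0009 -0.0035] spin -0.01 (alt 180.0 ) dist 0.082
now jig [-0.0628 -0.1105]
n 18967 pix [257. 234.] z 0.1328 jigrect [ -56.  -108.4] [ 38.  100.5] 89.83 u [-103.3   -5.9] v [-126.9  -91.6] col [162. 165. 167.]
n 8487 pix [162. 188.] z 0.0486 jigrect [-59.5 -47.8] [ 36.7 110.1] 89.85 u [-113.    -4.6] v [-65.8 -30.1] col [211. 213. 215.]
```

View pics/w23.png

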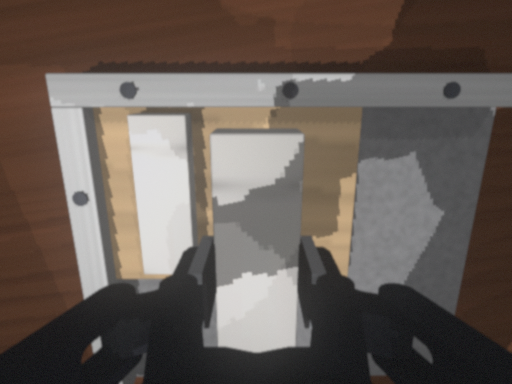

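>>> play_rows --pt "0.03 -0.001 -0.002 0" --pt "0.055 -0.001 -0.002 0" --pt "0.07 -0.001 -0.002 0" --pt "0.077 -0.001 -0.002 0" --pt "0.081 -0.001 -0.002 0" --pt "0.082 -0.001 -0.002 0" --pt "0.082 -0.001 -0.002 0"

```text
t: 40.35
tcp_pos: [0.5759, 0.0507, -0.0022]
tool_rot: [-0.698, 0.055, 0.712, 0.052]
force: [0.2, -1.1, -2.6]
finger_gap: 0.403
```

>>> play_rows --pt "0.001 0 0 0" --pt "0.002 0 0 0" --pt "0.002 0 0 0"

```text
t: 40.65
tcp_pos: [0.5761, 0.0507, -0.0039]
tool_rot: [-0.699, 0.055, 0.712, 0.052]
force: [0.3, -0.4, -2.2]
finger_gap: 0.403
```

Run:
```python
from h import *
gj(-0.061,-0.110,-0.006)
```

```text
tcp [ 0.5761  0.0507 -0.0039] jaw -98.64 xax [-0.019 -0.003 -1.   ] q6 1.624 f [ 0.3 -0.4 -2.2] gap 0.403 t 40.65
row: [ 0.0021 -0.0005 -0.0004] spin -0.07 (alt 179.9 ) dist 0.002
now jig [-0.0613 -0.1105]
```

>>> play_rows --pt "0.001 0 0 0" --pt "0.002 0 0 0" --pt "0.002 0 0 0"

```text
t: 40.95
tcp_pos: [0.5762, 0.0508, -0.0056]
tool_rot: [-0.699, 0.055, 0.711, 0.052]
force: [0.1, 0.5, 0.3]
finger_gap: 0.411
```

>>> play_rows --pt "0 0 0 0" --pt "0 0 0 0" --pt "0 0 0 0" --pt "0 0 0 0" --pt "-0.01 0 0 0" --pt "-0.03 0 0 0" --pt "-0.06 0 0 0" --pt "-0.09 0 0 0" --pt "-0.12 0 0 0" --pt "-0.12 0 0 0" --pt "-0.12 0 0 0" --claw 56

```text
t: 42.05
tcp_pos: [0.5788, 0.0511, 0.1156]
tool_rot: [-0.699, 0.055, 0.711, 0.052]
force: [-0.7, 0.5, -0.4]
finger_gap: 0.56
```

Run:
```python
from h import *
gj(-0.060,-0.19,0.11,-8.57)
s=snapshot("wrist"); cv2.imwrite(f"pics/w24.png",s["image"])
seg(s,0.044,0.056,-.3,-.0,-.3,-.0,None,600)
seg(s,0.022,0.032,-.3,.03,-.3,.03,None,600)
```

```text
tcp [0.5788 0.0511 0.1156] jaw -98.63 xax [-0.016 -0.003 -1.   ] q6 1.623 f [-0.7  0.5 -0.4] gap 0.56 t 42.05
row: [0.006  0.0803 0.0011] spin 89.94 (alt -90.1 ) dist 0.081
now jig [-0.0587 -0.1097]
n 6118 pix [176. 179.] z 0.0485 jigrect [-59.5 -47.7] [ 36.4 110.1] 89.95 u [-110.6   -4.6] v [-65.8 -30.1] col [213. 214. 216.]
n 6442 pix [257. 184.] z 0.0485 jigrect [ -59.2 -109. ] [ 36.  109.4] 89.87 u [-113.2   -4.6] v [-126.8  -91.3] col [203. 206. 208.]
n 18675 pix [241. 182.] z 0.0285 jigrect [-79.8 -89.9] [157.7 181.1] 0.12 u [-135.5   -1.3] v [-179.4    0. ] col [116. 144. 167.]
```

View pics/w24.png

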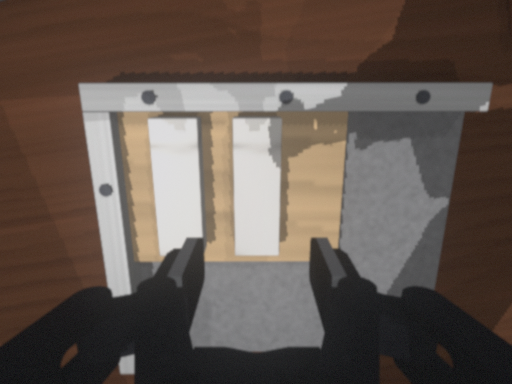

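>>> play_rows --pt "0 0.01 0 -8.5" --pt "0 0.02 0 -17" --pt "0 0.03 0 -25.5" --pt "0 0.04 0 -34" --pt "0 0.05 0 -42.5" --pt "0 0.055 0.001 -51" --pt "0 0.055 0.001 -59.5" --pt "0 0.055 0.001 -68" --pt "0 0.055 0.001 -76.5" --pt "0 0.055 0.001 -85" --pt "0 0.055 0.001 -90.1" --pt "0 0.055 0.001 -90.1" --pt "0 0.055 0.001 -90.1" --claw 65

```text
t: 43.4
tcp_pos: [0.5676, -0.0029, 0.1136]
tool_rot: [-0.53, -0.465, 0.543, -0.457]
force: [0.6, -1.1, 0.6]
finger_gap: 0.651
```

Run:
```python
from h import *
gj(-0.060,-0.163,-0.011,-8.57)
```

```text
tcp [ 0.5676 -0.0029  0.1136] jaw -8.65 xax [-0.021 -0.002 -1.   ] q6 -0.043 f [ 0.6 -1.1  0.6] gap 0.651 t 43.4
row: [ 0.1245  0.0043 -0.0024] spin -0.08 (alt 179.9 ) dist 0.125
now jig [-0.0617 -0.1647]
```

>>> play_rows --pt "0.04 0.003 0 0" --pt "0.08 0.003 0 0" --pt "0.105 0.003 0 0" --pt "0.115 0.003 0 0" --pt "0.121 0.003 0 0" --pt "0.1245 0.003 0 0" --pt "0.1245 0.003 0 0"

```text
t: 44.1
tcp_pos: [0.5686, -0.0037, -0.0103]
tool_rot: [-0.53, -0.465, 0.542, -0.457]
force: [0.2, -0.4, -0.5]
finger_gap: 0.652
```

Run:
```python
from h import *
gj(-0.060,-0.163,-0.011,-8.57)
s=snapshot("wrist"); cv2.imwrite(f"pics/w25.png",s["image"])
s=snapshot("scene");cv2.imwrite("pics/s25.png",cv2.resize(s["image"][130:290,190:350],None,fx=3.7,fy=3.7))
```

```text
tcp [ 0.5686 -0.0037 -0.0103] jaw -8.67 xax [-0.02  -0.003 -1.   ] q6 -0.04 f [ 0.2 -0.4 -0.5] gap 0.652 t 44.1
row: [ 0.0007  0.0006 -0.0024] spin -0.1 (alt 179.9 ) dist 0.003
now jig [-0.0606 -0.1654]
```

View pics/w25.png

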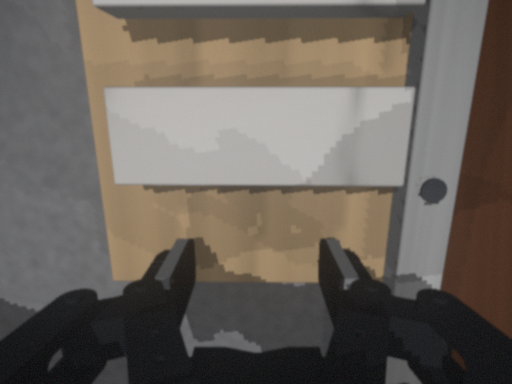

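View pics/s25.png

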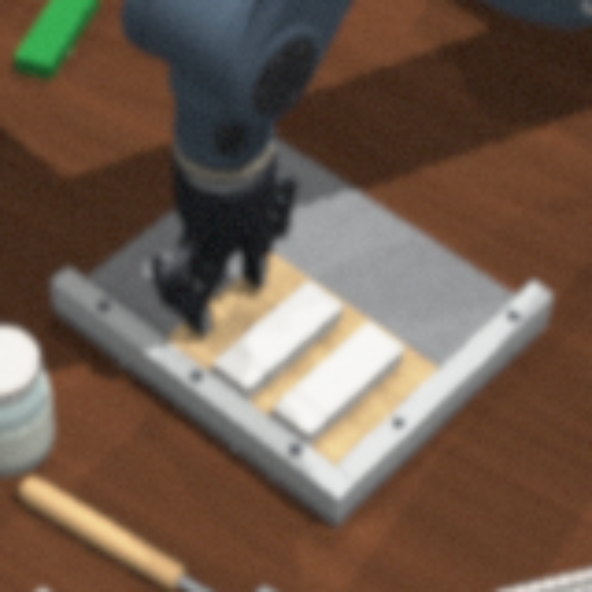

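>>> play_rows --pt "0 0 -0.008 0" --pt "0 0 -0.016 0" --pt "0 0 -0.022 0" --pt "0 0 -0.026 0" --pt "0 0 -0.03 0" --pt "0 0 -0.034 0" --pt "0 0 -0.038 0" --pt "0 0 -0.042 0" --pt "0 0 -0.046 0" --pt "0 0 -0.05 0" --pt "0 0 -0.054 0" --pt "0 0 -0.058 0" --pt "0 0 -0.062 0" --pt "0 0 -0.066 0" --pt "0 0 -0.07 0" --pt "0 0 -0.073 0" --pt "0 0 -0.075 0" --pt "0 0 -0.075 0"

```text
t: 46.0
tcp_pos: [0.5803, 0.0707, -0.0102]
tool_rot: [-0.531, -0.465, 0.542, -0.457]
force: [-0.0, -3.3, 2.6]
finger_gap: 0.652
```

Run:
```python
from h import *
gj(-0.060,-0.085,-0.011,-8.57)
s=snapshot("wrist"); cv2.imwrite(f"pics/w26.png",s["image"])
seg(s,0.044,0.056,-.3,-.0,-.3,-.0,None,600)
seg(s,0.022,0.032,-.3,.03,-.3,.03,None,600)
```

```text
tcp [ 0.5803  0.0707 -0.0102] jaw -8.64 xax [-0.019 -0.003 -1.   ] q6 0.088 f [-0.  -3.3  2.6] gap 0.652 t 46.0
row: [ 0.0008  0.0002 -0.005 ] spin -0.07 (alt 179.9 ) dist 0.005
now jig [-0.0602 -0.09  ]
n 57854 pix [258. 152.] z 0.0485 jigrect [-59.8 -52.6] [ 93.8 110.9] 89.82 u [-113.7   -5.6] v [-89.4  -6.1] col [145. 147. 149.]
n 8261 pix [168. 125.] z 0.0285 jigrect [-83.  -56.3] [166.6 112.9] 0.11 u [-159.    -0.6] v [-109.7   -0. ] col [ 79.  96. 109.]
n 13503 pix [257. 300.] z 0.0285 jigrect [ -60.6 -116.8] [76.7 61.8] 1.08 u [-96.5 -24.1] v [-144.   -86.9] col [ 68.  86. 101.]
n 774 pix [374. 261.] z 0.0285 jigrect [ -9.8 -95.7] [20.2 18.9] 1.41 u [-18.5   0.1] v [-103.3  -86.3] col [ 83. 101. 116.]
```

View pics/w26.png

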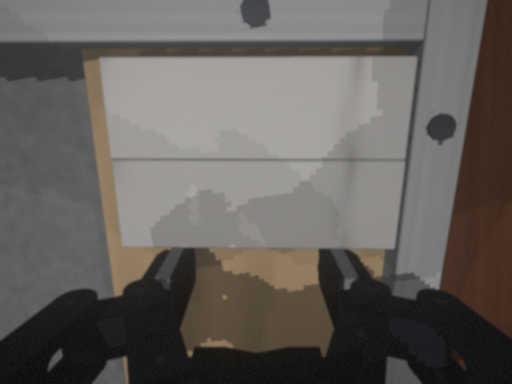

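Slips are together (seam at row 159), with about 6 mm left to the rail. I'll keep pushing.

>>> play_rows --pt "0 0 -0.002 0" --pt "0 0 -0.004 0" --pt "0 0 -0.006 0" --pt "0 0 -0.007 0" --pt "0 0 -0.007 0" --pt "0 0 -0.007 0"

```text
t: 46.65
tcp_pos: [0.5811, 0.0762, -0.0102]
tool_rot: [-0.53, -0.464, 0.542, -0.458]
force: [-0.6, -8.9, 4.0]
finger_gap: 0.651
```

>>> play_rows --pt "0 0 -0.001 0" --pt "0 0 -0.002 0" --pt "0 0 -0.002 0" --pt "0 0 -0.002 0"

```text
t: 47.05
tcp_pos: [0.5811, 0.076, -0.0102]
tool_rot: [-0.529, -0.464, 0.543, -0.458]
force: [-1.3, -10.7, 3.8]
finger_gap: 0.649
```

Run:
```python
from h import *
gj(-0.060,-0.085,-0.011,-8.57)
s=snapshot("wrist"); cv2.imwrite(f"pics/w27.png",s["image"])
seg(s,0.044,0.056,-.3,-.0,-.3,-.0,None,600)
```

```text
tcp [ 0.5811  0.076  -0.0102] jaw -8.56 xax [-0.021 -0.007 -1.   ] q6 0.103 f [ -1.3 -10.7   3.8] gap 0.649 t 47.05
row: [0.0008 0.0002 0.0003] spin 0.01 (alt -180.0 ) dist 0.001
now jig [-0.0601 -0.0847]
n 57938 pix [258. 152.] z 0.0485 jigrect [-59.6 -47.2] [110.4  94.4] 0.21 u [-113.6   -5.5] v [-83.6  -0.6] col [145. 148. 150.]
```

View pics/w27.png

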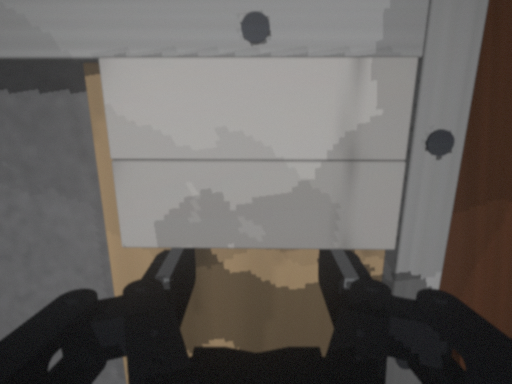

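>>> play_rows --pt "0 0 0.01 0" --pt "0 0 0.025 0" --pt "-0.03 0 0.03 0" --pt "-0.07 0 0.03 0" --pt "-0.1 0 0.03 0" --pt "-0.1 0 0.03 0" --claw 26

```text
t: 47.7
tcp_pos: [0.5819, 0.0467, 0.094]
tool_rot: [-0.531, -0.462, 0.541, -0.46]
force: [0.6, -0.6, 0.6]
finger_gap: 0.261
```

Run:
```python
from h import *
gj(-0.148,-0.036,0.09,-98.57)
```

```text
tcp [0.5819 0.0467 0.094 ] jaw -8.6 xax [-0.012 -0.007 -1.   ] q6 0.05 f [ 0.6 -0.6  0.6] gap 0.261 t 47.7
row: [ 0.0043 -0.093  -0.0775] spin 89.97 (alt -90.0 ) dist 0.121
now jig [-0.055  -0.1135]
```

>>> play_rows --pt "0 -0.01 -0.01 8.5" --pt "0 -0.02 -0.02 17" --pt "0 -0.03 -0.03 25.5" --pt "0 -0.04 -0.04 34" --pt "0 -0.05 -0.05 42.5" --pt "0 -0.06 -0.06 51" --pt "0 -0.07 -0.07 59.5" --pt "0 -0.08 -0.0775 68" --pt "0 -0.09 -0.0775 76.5" --pt "0 -0.093 -0.0775 85" --pt "0 -0.093 -0.0775 90" --pt "0 -0.093 -0.0775 90" --pt "0 -0.093 -0.0775 90"

```text
t: 49.0
tcp_pos: [0.5009, 0.1372, 0.0935]
tool_rot: [-0.701, 0.055, 0.71, 0.05]
force: [-0.8, 0.0, 0.2]
finger_gap: 0.255
```

Run:
```python
from h import *
gj(-0.148,-0.036,-0.005,-98.57)
s=snapshot("wrist"); cv2.imwrite(f"pics/w28.png",s["image"])
seg(s,0.044,0.056,-.3,-.0,-.3,-.0,None,600)
seg(s,0.022,0.032,-.3,.03,-.3,.03,None,600)
```

```text
tcp [0.5009 0.1372 0.0935] jaw -98.51 xax [-0.014 -0.007 -1.   ] q6 1.78 f [-0.8  0.   0.2] gap 0.255 t 49.0
row: [ 0.0985 -0.001  -0.0017] spin 0.06 (alt -179.9 ) dist 0.099
now jig [-0.1485 -0.0362]
n 16868 pix [258.  73.] z 0.0485 jigrect [-68.9 -36.2] [72.5 90.3] 89.95 u [-113.7  -24.3] v [-71.7  -0.7] col [223. 225. 226.]
n 26636 pix [379.  87.] z 0.0284 jigrect [-90.1 -84.1] [138.8 227.4] 19.65 u [-130.   -19.3] v [-179.3   -0.4] col [111. 141. 163.]
```

View pics/w28.png

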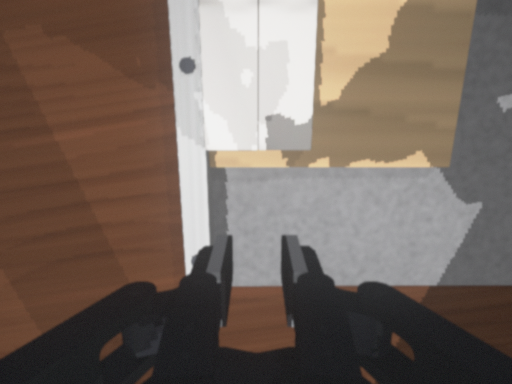

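>>> play_rows --pt "0.04 -0.001 0 0" --pt "0.07 -0.001 0 0" --pt "0.085 -0.001 0 0" --pt "0.093 -0.001 0 0" --pt "0.097 -0.001 0 0" --pt "0.099 -0.001 0 0" --pt "0.099 -0.001 0 0"

```text
t: 49.75
tcp_pos: [0.5005, 0.1375, -0.0048]
tool_rot: [-0.701, 0.055, 0.709, 0.05]
force: [0.5, -0.4, 0.1]
finger_gap: 0.263
```

>>> play_rows --pt "0 0 -0.005 0" --pt "0 0 -0.01 0" --pt "0 0 -0.014 0" --pt "0 0 -0.017 0" --pt "0 0 -0.02 0" --pt "0 0 -0.022 0" --pt "0 0 -0.024 0" --pt "0 0 -0.025 0" --pt "0 0 -0.025 0" --pt "0 0 -0.025 0"

```text
t: 50.75
tcp_pos: [0.5237, 0.134, -0.0053]
tool_rot: [-0.7, 0.055, 0.71, 0.05]
force: [-4.0, 1.6, 2.0]
finger_gap: 0.26
```

Run:
```python
from h import *
gj(-0.1215,-0.036,-0.005,-98.57)
s=snapshot("wrist"); cv2.imwrite(f"pics/w29.png",s["image"])
seg(s,0.044,0.056,-.3,-.0,-.3,-.0,None,600)
```

```text
tcp [ 0.5237  0.134  -0.0053] jaw -98.5 xax [-0.015 -0.007 -1.   ] q6 1.774 f [-4.   1.6  2. ] gap 0.26 t 50.75
row: [-0.0003  0.0001 -0.004 ] spin 0.07 (alt -179.9 ) dist 0.004
now jig [-0.1255 -0.0359]
n 47302 pix [261. 119.] z 0.0485 jigrect [-80.3 -36.4] [ 72.6 112.4] 89.96 u [-118.7  -24.8] v [-71.7  -0.9] col [177. 179. 181.]
```

View pics/w29.png

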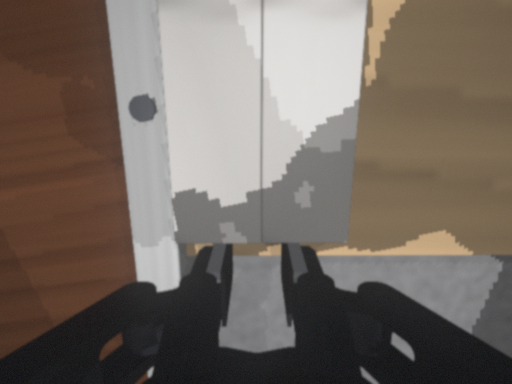

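>>> play_rows --pt "0 0 -0.002 0" --pt "0 0 -0.004 0" --pt "0 0 -0.005 0" --pt "0 0 -0.006 0" --pt "0 0 -0.006 0" --pt "0 0 -0.006 0"

```text
t: 51.4
tcp_pos: [0.5277, 0.1332, -0.0054]
tool_rot: [-0.699, 0.055, 0.711, 0.05]
force: [-5.7, 0.5, 3.3]
finger_gap: 0.263
```

>>> play_rows --pt "0 0 -0.002 0" --pt "0 0 -0.003 0" --pt "0 0 -0.003 0" --pt "0 0 -0.003 0"

```text
t: 51.8
tcp_pos: [0.5274, 0.1331, -0.0055]
tool_rot: [-0.697, 0.055, 0.714, 0.05]
force: [-7.1, 2.0, 5.6]
finger_gap: 0.26
```

Run:
```python
from h import *
gj(-0.1215,-0.036,-0.005,-98.57)
s=snapshot("wrist")
seg(s,0.044,0.056,-.3,-.0,-.3,-.0,None,600)
```

```text
tcp [ 0.5274  0.1331 -0.0055] jaw -98.52 xax [-0.025 -0.006 -1.   ] q6 1.771 f [-7.1  2.   5.6] gap 0.26 t 51.8
row: [-0.0005 -0.0003 -0.0003] spin 0.05 (alt -179.9 ) dist 0.001
now jig [-0.1218 -0.0363]
n 47810 pix [261. 120.] z 0.0485 jigrect [-76.2 -36.7] [112.2  72.9] 0.04 u [-114.5  -20.8] v [-72.1  -1. ] col [175. 177. 180.]
```

>>> play_rows --pt "0 0 0.01 0" --pt "0 0 0.03 0" --pt "-0.03 0 0.04 0" --pt "-0.08 0 0.04 0" --pt "-0.13 0 0.04 0" --pt "-0.17 0 0.0 0" --pt "-0.2 0 -0.02 0" --pt "-0.2 0 -0.02 0" --pt "-0.2 0 -0.02 0" --claw 56

```text
t: 52.75
tcp_pos: [0.5533, 0.1311, 0.1947]
tool_rot: [-0.698, 0.056, 0.712, 0.05]
force: [-0.5, -0.5, -0.1]
finger_gap: 0.559
```

Run:
```python
from h import *
gj(-0.1215,-0.036,-0.005,-98.57)
s=snapshot("wrist"); cv2.imwrite(f"pics/w30.png",s["image"])
seg(s,0.044,0.056,-.3,.03,-.3,.03,None,600)
col=s["image"].astype(int); wood=(col[...,2]-col[...,0])>15
seg(s,0.022,0.034,-.3,.03,-.3,.03,wood,600)
seg(s,0.037,0.044,-.3,.03,-.3,.03,None,600)
for v in (-.009,-.018,-.027,-.045,-.054,-.063):
  W=cloud(s); q=np.stack([(W[...,:2]-C)@EX,(W[...,:2]-C)@EY],-1)
  m=(abs(q[...,1]-v)<.004)&(W[...,2]>.044)&(W[...,2]<.056); print(v,np.percentile(q[m][:,0],[0.3,99.7]).round(4))
s=snapshot("scene"); cv2.imwrite("pics/s30.png",s["image"])
comps(s,0.06,0.08,(0.3,0.62,0.3,0.5))
comps(s,0.034,0.043,(0.3,0.6,0.3,0.5))
```

```text
tcp [0.5533 0.1311 0.1947] jaw -98.55 xax [-0.021 -0.006 -1.   ] q6 1.762 f [-0.5 -0.5 -0.1] gap 0.559 t 52.75
row: [ 2.002e-01 -2.000e-04  2.170e-02] spin 0.02 (alt -180.0 ) dist 0.201
now jig [-0.0958 -0.0343]
n 8868 pix [259. 121.] z 0.0485 jigrect [-54.6 -36.6] [110.4  73.2] 0.07 u [-109.2   -0.6] v [-72.5  -0.7] col [232. 234. 235.]
n 13821 pix [342. 132.] z 0.0284 jigrect [-65.2 -90.6] [179.3 129.1] 89.9 u [-129.2   -1.7] v [-179.2   -6.6] col [132. 167. 192.]
n 11533 pix [301.  99.] z 0.0415 jigrect [-110.3 -126.5] [260.5 293. ] 0.0 u [-235.1   19.6] v [-268.3   19.5] col [187. 187. 187.]
-0.009 [-0.1094 -0.0006]
-0.018 [-0.1094 -0.0006]
-0.027 [-0.1094  0.0099]
-0.045 [-0.1095 -0.0005]
-0.054 [-0.1093 -0.0005]
-0.063 [-0.1095 -0.0005]
n 782 pix [396. 259.] mean [0.5081 0.4188 0.0669] z 0.067 rect [503.4 419.6] [ 46.4 145.5] 72.9 col [ 70. 116. 174.]
```

View pics/w30.png

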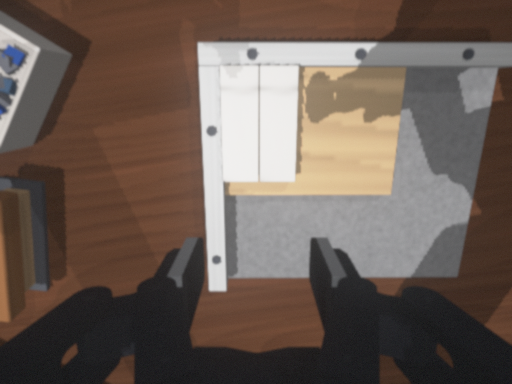

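View pics/s30.png

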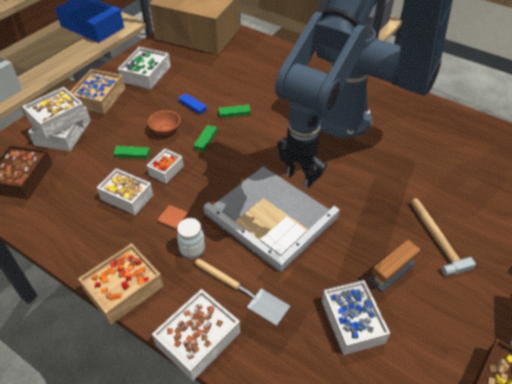

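Run:
```python
from h import *
print(manip.sense()["t"]); print(manip.sign_off())
```

```text
52.85
the job is handed in; nothing more can be done
None
```

The job is done and handed in at t ≈ 52.9 s, well under the 210 s limit. `sign_off` reported no verdict.

**What I did:** I lifted the beating block onto its rest, then pushed the panel home against the far rail and the left rail. Only two white slips were on the table. I laid both on the panel and pushed the row against the left rail, then against the far rail. I left the green and blue look-alikes alone.

**Last checks (wrist camera):**

| Item | Reading | Target |
|---|---|---|
| Slip ends to the far rail | about 0.6 mm | within 4 mm |
| Row across, from the left rail | 0.7 to 72.5 mm | starts within 3.5 mm |
| Slip centres across (worked out from the row) | about -18.6 and -54.5 mm | -21.5 to -16 and -59.3 to -51.7 mm |
| Angle of the row to the jig | about 0.07° (0.001 rad) | under 0.05 rad |
| Panel centre (x, y from the corner) | about (-65, -90) mm | (-68.5 to -63, -93.5 to -88) mm |
| Block on its rest | flat, within about 2 mm of the rest's centre | 30 mm along, 12 mm across |

The block's position was measured just after I released it. The last scene view showed it still lying there.

**What disagreed:**
- **Gripper height:** the real fingertips stood about 39 mm above the reported TCP. The first two grasps of the block closed above it without moving it. I measured the offset by touching the block's top and corrected for it.
- **Camera heights:** the wrist camera read surfaces about 1.5 mm too high throughout, so I judged contacts by force as well.

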